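# Load the feed bottles, dock the tray, lock it and wind the timer

## Task

Stand every small aluminium-capped feed bottle that stands on the counter upright in its own pocket of the steel tray, then slide the tray fully home into the dock by the timer, and then turn the lock collar at the dock's mouth all the way to its locked mark so that its tongue lies across behind the tray. Last, wind the brass timer key clockwise, turn by turn, until it is fully wound. Leave the other things on the counter where they stand.

Things in the scene. Friction and masses are not known exactly. Their poses are not given: they have to be found in the camera images.
- bottle1: sealed feed bottle, cream body 48 mm diameter and 66 mm tall up to the shoulder, narrow neck, aluminium cap 32 mm diameter from 84 to 110 mm above the base (the grip). Origin: centre of its base, z up. About 120 g, stands upright on the counter. May be absent (None) in a run.
- bottle2: sealed feed bottle, cream body 48 mm diameter and 66 mm tall up to the shoulder, narrow neck, aluminium cap 32 mm diameter from 84 to 110 mm above the base (the grip). Origin: centre of its base, z up. About 120 g, stands upright on the counter. May be absent (None) in a run.
- bottle3: sealed feed bottle, cream body 48 mm diameter and 66 mm tall up to the shoulder, narrow neck, aluminium cap 32 mm diameter from 84 to 110 mm above the base (the grip). Origin: centre of its base, z up. About 120 g, stands upright on the counter. May be absent (None) in a run.
- bottle4: sealed feed bottle, cream body 48 mm diameter and 66 mm tall up to the shoulder, narrow neck, aluminium cap 32 mm diameter from 84 to 110 mm above the base (the grip). Origin: centre of its base, z up. About 120 g, stands upright on the counter. May be absent (None) in a run.
- tray: loose steel tray, base 138 (x) by 156 (y) by 4 mm, its y edges 12 mm flanges. Four pockets, 61 by 61 mm, centres at x +-33, y +-33 mm, floor at z = 4 mm, walls up to 60 mm. Black raised handle bar on its rear (-x) end; +x goes into the dock first. Origin: centre of its underside. 350 g empty.
- tray_handle (a point): middle of the tray's handle bar: 104 mm long along tray y, 10 mm thick along tray x, 16 mm tall, centre 111 mm behind the tray's origin (-x) and 70 mm above the counter; free over its middle 80 mm, 40 mm clear of the pocket wall. Axes as the tray.
- dock: fixed dock, open on top. Origin: on the counter where the tray's origin is when home (axes then agree); +x is the way in. Closed end: grey timer housing, face at x = 71 mm, 60 mm tall. Rails 15 mm tall from x = -69 to 71, inner faces y = +-81 mm, with lips (y = +-71, 10 mm up) over the tray's flanges: it only slides in flat from the mouth. Flared guides from x = -109 to -69 mm.
- collar_grip (a point): on the lock collar's axis, at grip height: knurled steel ring 52 mm diameter, 34 to 64 mm above the counter (this point 55 mm), beside the dock's mouth at dock x = -81, y = +135 mm. Under it a tongue 95 mm long, 14 mm wide, 18 to 30 mm up, points along the point's -x and turns with it; at the mark it lies across the mouth behind the tray.
- collar (a joint): angle of the lock collar: about 0 unlocked, tongue pointing out along dock -x; grows counterclockwise seen from above; 1.57 is its stop, the locked mark (tongue along dock -y, across the mouth). Stays where it is left; turns with about 0.1 N m.
- key_grip (a point): middle of the brass winding key on top of the timer housing, on its vertical axis, 96 mm above the counter, at dock x = +113, y = 0: a flat upright blade 56 mm long (point x), 9 mm thick (point y), 28 mm tall (from 80 to 108 mm above the counter). Turns with the key.
- key (a joint): angle by which the timer's spring is wound: 0 run down, grows clockwise seen from above, 7.2 is the stop (fully wound). The blade lies along dock x at 0. Sprung but it keeps what it has been given when let go; turns with 0.12 to 0.21 N m.
- tub: bystander: white wipes tub, 104 mm diameter, 162 mm tall; origin under its centre
- mug: bystander: blue mug, 80 mm diameter, 90 mm tall; origin under its centre
- tin: bystander: flat tin, 60 mm diameter, 65 mm tall; origin under its centre
- tallbottle: bystander: tall amber bottle, 60 mm diameter, 160 mm tall; origin under its centre
- pot: bystander: small white open pot, 64 mm diameter, 45 mm tall; origin under its centre
- labelbox: bystander: cardboard box 80 x 60 x 50 mm; origin under its centre

How it is judged:
On the way, in this order (a step that is already met when the one before it is completed fails the run):
1. every bottle present stands upright in a pocket of the tray (x of bottle1 in the frame of tray between -0.06 and 0.06 m and y of bottle1 in the frame of tray between -0.06 and 0.06 m and z of bottle1 in the frame of tray between -0.003 and 0.012 m and angle between each of bottle1, bottle2, bottle3, bottle4's own z axis and vertical below 0.15 rad and x of bottle2 in the frame of tray between -0.06 and 0.06 m and y of bottle2 in the frame of tray between -0.06 and 0.06 m and z of bottle2 in the frame of tray between -0.003 and 0.012 m and x of bottle3 in the frame of tray between -0.06 and 0.06 m and y of bottle3 in the frame of tray between -0.06 and 0.06 m and z of bottle3 in the frame of tray between -0.003 and 0.012 m and x of bottle4 in the frame of tray between -0.06 and 0.06 m and y of bottle4 in the frame of tray between -0.06 and 0.06 m and z of bottle4 in the frame of tray between -0.003 and 0.012 m), for 0.2 s.
2. the tray is fully home in the dock with the bottles in it (all of step 1 and x of tray in the frame of dock between -0.008 and 0.006 m and y of tray in the frame of dock between -0.008 and 0.008 m and z of tray in the frame of dock below 0.006 m and angle between the x axis of tray and the x axis of dock, either way round below 0.08 rad and angle between tray's own z axis and vertical below 0.08 rad), for 0.2 s.
3. the collar is turned to its locked mark behind the tray (x of tray in the frame of dock between -0.008 and 0.006 m and y of tray in the frame of dock between -0.008 and 0.008 m and z of tray in the frame of dock below 0.006 m and angle between the x axis of tray and the x axis of dock, either way round below 0.08 rad and angle between tray's own z axis and vertical below 0.08 rad and value of joint collar above 1.42 rad), for 0.2 s.
4. the timer key is fully wound (value of joint key above 6.8 rad), for 0.2 s.
At the end, for the whole second after the job is handed in: Bottles upright (0.15 rad) in the tray's pockets, bases within 12 mm of its underside; tray flat, square (0.08 rad), within 8 mm of home; collar within 0.15 rad of its stop; key past 6.8 of 7.2 rad; all at rest; no bystander moved 5 cm (all of step 1 and all of step 3 and value of joint key above 6.8 rad and distance of each of tub, mug, tin, tallbottle, pot, labelbox from where it was at the start of the episode below 0.05 m and linear speed of each of tray, bottle1, bottle2, bottle3, bottle4 below 0.02 m/s); the robot touches nothing.
It fails at once if a bystander is knocked over or pushed 5 cm or more from its place ((distance of tub from where it was at the start of the episode above 0.05 m or angle between tub's own z axis and vertical above 0.6 rad) or (distance of mug from where it was at the start of the episode above 0.05 m or angle between mug's own z axis and vertical above 0.6 rad) or (distance of tin from where it was at the start of the episode above 0.05 m or angle between tin's own z axis and vertical above 0.6 rad) or (distance of tallbottle from where it was at the start of the episode above 0.05 m or angle between tallbottle's own z axis and vertical above 0.6 rad) or (distance of pot from where it was at the start of the episode above 0.05 m or angle between pot's own z axis and vertical above 0.6 rad) or (distance of labelbox from where it was at the start of the episode above 0.05 m or angle between labelbox's own z axis and vertical above 0.6 rad)).
Of bottle1, bottle2, bottle3, bottle4 only 2 to 4 are there at a start; the rules pass over those that are not, and their reading is None.
At some moment in a run one of tray may be knocked a few centimetres aside while the robot is not near it.
It also fails if it takes over 210 s, if anything falls off the work surface, if the arm or the gripper's body presses on something with over 40 N, if the wrist force passes 120 N, or if a joint passes its speed limit or range.

## Robot

A 6-joint arm with a two-finger parallel gripper is mounted at the origin on the work surface. World frame = base frame: x ahead of the robot, y to its left, z up, the work surface at z = 0. Lengths are in m, angles in rad, forces in N, time in s.
With the tool pointing down it reaches from about 0.35 to 0.975 m from the base axis. Payload 4.9 kg.
Tool frame: the origin (TCP) lies at the very end of the fingers, on their centre line; the grasp point (between the pads) lies 19 mm behind it; z points along the fingers, y is the line along which they close (so a half turn about z gives the same grasp; the last joint's range is limited). The gripper opens to 85 mm and grips with 20 to 120 N. Pads are 22 mm wide; open, the fingers measure 114 mm over their backs; the gripper's body (76 mm by 85 mm) begins 54 mm behind the grasp point. The pads swing forward as they close: fully open they stand 13 mm farther back than shut.
Start: joints at [-1.45, 0.053, 1.613, -0, 1.476, -0.119], TCP at [0.148, -0.607, 0.231] pointing down, gripper open.
Joint ranges: [-3.01, 3.01], [-1.01, 2.22], [0.06, 2.58], [-1.02, 4.17], [0.09, 2.62], [-3.14, 3.14]. Speed limits (rad/s): [2.57, 2.57, 3.14, 3.14, 3.14, 3.14].

## Interface

Orientations are given as a unit quaternion [w, x, y, z].
In Python, from plant import manip gives the robot as it stands.
- The arm moves only by the tool send_rows, never from a script. Its argument "increments" is a list of rows, each an object of numbers: "claw": the closure, from -1 (fully open) to 1 (shut); "dx", "dy", "dz": the shift along the tool's x, y, z in units of 0.5 m (1.0 is 0.5 m); "yaw": the turn about the tool's z in units of 1.5 rad (1.0 is 1.5 rad). A call has 1 to 20 rows; each row is the pose to reach, as a shift and turn from the pose commanded when the call began, along the tool's axes at that moment; what a row does not reach only later rows make up. A row lasts 1/8 s, in which the tool goes at most 62.5 mm and 10.7 degrees, less where a joint would pass 70% of its speed; a pose out of reach is approached as far as the arm can. A call with a number of a shift or a turn outside -1 to 1 is refused whole. A call with a gripper value outside its range is refused whole. The fingers move at their own pace and stop on an object; the grip force is fixed at half the most. Time passes only in rows, so rows that repeat a pose let the fingers close. It gives the time, the measured TCP pose, the force, the opening and the grip force at its end, in the units of the state.
- manip.state(): the state, without advancing time (a new reading comes with each control period).
- manip.grab_frame(name): name is "side" or "top"; returns the picture (480x640x3 uint8, red, green, blue); there is no depth.
- manip.camera_params(name): a dict with "camera_matrix" (3x3 intrinsics, pixels), "extrinsics" (4x4, takes a point from world to camera coordinates). Camera axes: x right, y down, z forward; pixel columns grow to the right and rows downward; lengths in m; the calibration is good to about 2 mm. A picture is of the moment at which its call begins. camera_params takes no time and is no camera call.
- manip.job_done(): hands the job in; it is judged then, once.
The state is a dict: "time": time; "joint_pos": joint angles; "joint_vel": joint speeds; "joint_efforts": joint torques, N m; "tool_pos": TCP position; "tool_rot": TCP orientation; "contact_force": force on the tool from outside, world axes, zero at the start; "ft_torque": the same for the moment, N m; "gripper_width": opening from 0.0 (shut) to 1.0 (fully open); "grasp_force": force on a finger pad.
Only numpy, scipy, OpenCV 4.12 (cv2) and the standard library are available. Lean on these libraries where they do the work, as an engineer would, in place of code of your own. Each camera call takes 0.05 s, during which the arm holds its last target. There are 200 camera calls.

## Working session

There is one attempt and no reset: what is moved stays moved. The work goes in short steps, Python scripts to look and compute and a tool call to move; the robot and the scene stay as the last step left them, time stands still between calls to the robot, and variables do not carry over. Pictures are saved under pics/ and viewed, at most 14 in all, crops included, and the job is handed in when it is done.

Besides the shell and the picture viewer there is one more tool, called after "Emit:" by a JSON object that holds its "method" and its "body", one argument or row to a line. send_rows: Moves the arm, as the interface text tells. Shifts and turns lie within -1 to 1; 1 stands for 0.5 m of shift or 1.5 rad of turn. Its arguments: {"type":"object","properties":{"increments":{"type":"array","items":{"type":"object","properties":{"claw":{"type":"number"},"dx":{"type":"number"},"dy":{"type":"number"},"dz":{"type":"number"},"yaw":{"type":"number"}}}}},"required":["increments"]}

```bash
mkdir -p pics; ls
python3 - <<'E'
from plant import manip
import cv2
for n in("top","side"):
    f=manip.grab_frame(n); cv2.imwrite(f"pics/{n}0.png",f[:,:,::-1])
    p=manip.camera_params(n); print(p)
s=manip.state(); print(s)
E
```

```text
pics
{'camera_matrix': array([[503.60790151,   0.        , 318.51616256],
       [  0.        , 503.60790151, 244.50469593],
       [  0.        ,   0.        ,   1.        ]]), 'extrinsics': array([[ 0.01059306, -0.99993802, -0.00342607,  0.00505461],
       [-0.98740711, -0.00991934, -0.15788856,  0.56743663],
       [ 0.15784479,  0.00505545, -0.98745099,  1.29175706],
       [ 0.        ,  0.        ,  0.        ,  1.        ]])}
{'camera_matrix': array([[580.12629111,   0.        , 326.60496404],
       [  0.        , 580.12629111, 233.14878989],
       [  0.        ,   0.        ,   1.        ]]), 'extrinsics': array([[-0.98604359, -0.16591494,  0.01379393,  0.53245729],
       [-0.13465818,  0.74606683, -0.65211308,  0.14833434],
       [ 0.09790411, -0.64486938, -0.75799622,  1.30676462],
       [ 0.        ,  0.        ,  0.        ,  1.        ]])}
{'time': 0.1, 'joint_pos': array([-1.45000779e+00,  5.32989631e-02,  1.61418636e+00, -7.78339962e-06,
        1.47598653e+00, -1.19012097e-01]), 'joint_vel': array([ 6.36336739e-05, -2.76613167e-03, -2.37197943e-03,  1.22244577e-03,
        9.89228129e-05,  2.34613245e-04]), 'joint_efforts': array([ 3.57088447e-04, -3.94901562e+01, -3.71364212e+01, -1.29063028e-04,
        3.90363872e-03,  5.31376074e-06]), 'tool_pos': array([ 0.14836454, -0.60654541,  0.23016319]), 'tool_rot': array([-9.39595047e-04,  9.92820082e-01,  1.19613555e-01, -4.70844161e-06]), 'contact_force': array([-1.25291837,  0.43319883,  0.77737732]), 'ft_torque': array([ 0.03960972, -0.00314618, -0.04593906]), 'grasp_force': 0.0, 'gripper_width': 1.0003381163123037}
```

View pics/top0.png

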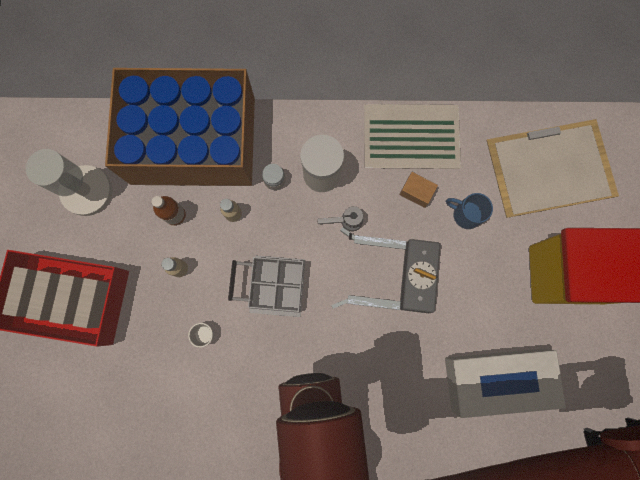

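View pics/side0.png

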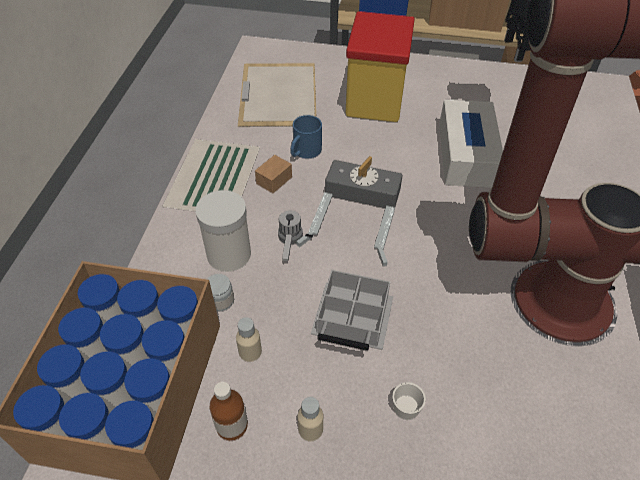

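Both views show two feed bottles, with caps at top-view (228,205) and (173,262). The tray is at (276,285) with its handle on the left. The dock opens left and its housing is at (421,276). The key is at (424,273), the collar at (352,218), the tub at (322,160), the tin at (273,175), the pot at (200,335) and the amber bottle at (165,205). I'll enlarge for precise pixels.

```bash
cat > h.py <<'E'
import numpy as np, cv2
from plant import manip
def ray(n,u,v):
    p=manip.camera_params(n);K=p["camera_matrix"];E=p["extrinsics"]
    R=E[:3,:3];c=-R.T@E[:3,3];d=R.T@np.linalg.inv(K)@np.array([u,v,1.]);return c,d
def onz(n,u,v,z):
    c,d=ray(n,u,v);return (c+d*(z-c[2])/d[2])[:3]
def proj(n,P):
    p=manip.camera_params(n);q=p["camera_matrix"]@(p["extrinsics"]@np.r_[P,1])[:3];return q[:2]/q[2]
def tri(u1,u2):
    (a,d),(b,e)=ray("top",*u1),ray("side",*u2)
    s=np.linalg.lstsq(np.c_[d,-e],b-a,rcond=None)[0];p,q=a+d*s[0],b+e*s[1];return (p+q)/2,np.linalg.norm(p-q)
def crop(src,x0,y0,x1,y1,k,out):
    im=cv2.imread(src)[y0:y1,x0:x1];cv2.imwrite(out,cv2.resize(im,None,fx=k,fy=k,interpolation=cv2.INTER_CUBIC))
E
python3 - <<'E'
from h import *
crop("pics/top0.png",145,165,305,325,3.75-.0,"pics/a.png")
crop("pics/top0.png",305,190,455,330,4,"pics/b.png")
crop("pics/side0.png",190,140,410,450,1.9,"pics/c.png")
E
```

```text
(no output)
```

View pics/a.png

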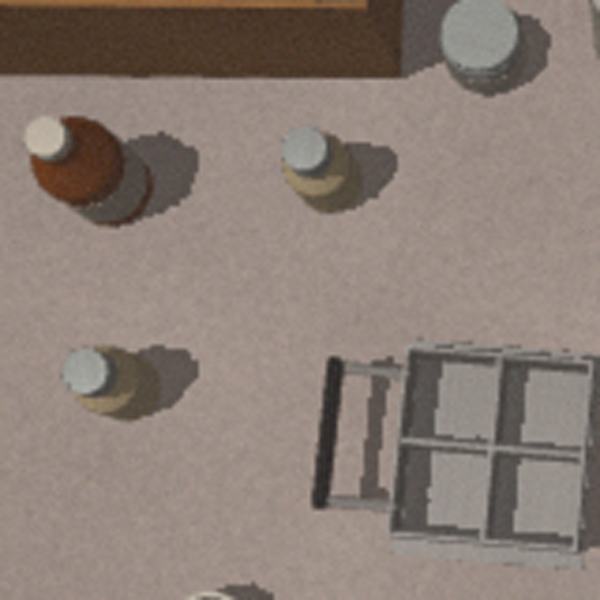

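View pics/b.png

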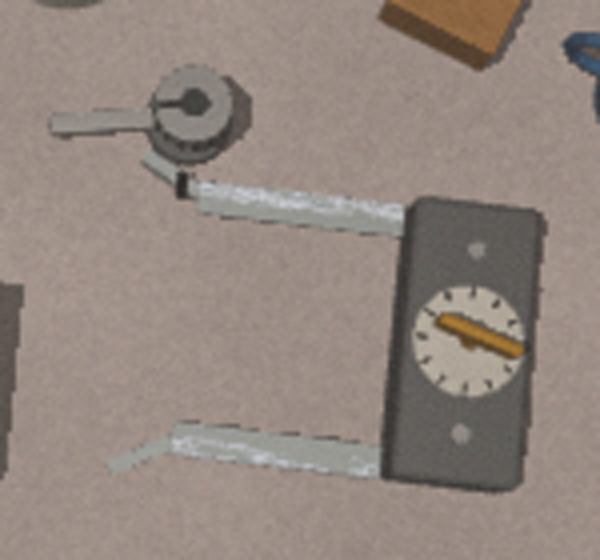

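View pics/c.png

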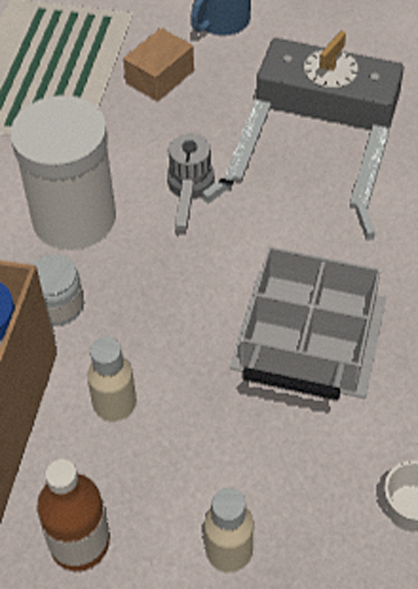

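Crop a: the bottle caps are at (226,204.5) and (168,264), and the tray rim and handle are clear. Crop b: collar axis at (354,216), housing top corners and key are clear, and the key is already turned a bit clockwise. Next I'll compute positions.

Run:
```python
from h import *
A=lambda x,y:((x+.5)/3.75-.5+145,(y+.5)/3.75-.5+165)
B=lambda x,y:((x+.5)/4-.5+305,(y+.5)/4-.5+190)
C=lambda x,y:((x+.5)/1.9-.5+190,(y+.5)/1.9-.5+140)
np.set_printoptions(precision=4,suppress=True)
for n,a,c in(("b1",(305,148),(107,352)),("b2",(87,371),(230,500))):
    print(n,onz("top",*A(*a),.110), tri(A(*a),C(*c)))
r=[onz("top",*A(*p),.06)[:2] for p in((410,350),(593,365),(580,550),(393,537),(496,447))]
print("tray rim",np.array(r),"mean",np.mean(r[:4],0),"sides",[np.linalg.norm(r[i]-r[(i+1)%4]) for i in range(4)])
ax=(r[1]-r[0])+(r[2]-r[3]);print("tray yaw",np.arctan2(ax[1],ax[0]))
h=[onz("top",*A(*p),.078)[:2] for p in((335,362),(319,503))];print("handle",h,np.mean(h,0),np.linalg.norm(h[0]-h[1]))
hd=h[0]-h[1];print("tray yaw from handle",np.arctan2(-hd[0]*-1,hd[1]), np.arctan2(hd[1],hd[0])-np.pi/2)
H=[onz("top",*B(*p),.06)[:2] for p in((415,198),(547,212),(522,492),(383,480))]
print("housing",np.array(H),np.mean(H,0),[np.linalg.norm(H[i]-H[(i+1)%4]) for i in range(4)])
for e in (H[1]-H[0],H[2]-H[3]):print("yaw",np.arctan2(e[1],e[0]))
for e in (H[0]-H[3],H[1]-H[2]):print("yaw",np.arctan2(e[1],e[0])-np.pi/2)
print("rail yaws")
for p,q in(((202,182),(405,203)),((200,212),(400,236)),((180,422),(380,447)),((174,452),(378,478))):
    a,b=onz("top",*B(*p),.015),onz("top",*B(*q),.015);print(a[:2],b[:2],np.arctan2(*(b-a)[[1,0]]),np.linalg.norm(b-a))
print("collar",onz("top",*B(196,103),.064))
k=[onz("top",*B(*p),.108)[:2] for p in((440,318),(522,350))];print("key",k,np.mean(k,0),np.linalg.norm(k[0]-k[1]),np.arctan2(*(k[1]-k[0])[::-1]))
print("dial",onz("top",*B(470,340),.062))
print("pot",onz("top",200,335,.045),"tub",onz("top",322,155,.162),"tin",onz("top",*A(480,35),.065),"amber",onz("top",*A(47,137),.16))
```

```text
b1 [0.6593 0.2485 0.11  ] (array([0.6599, 0.2499, 0.1025]), np.float64(0.002268401266834847))
b2 [0.5047 0.3885 0.11  ] (array([0.5046, 0.3887, 0.1091]), np.float64(0.00046365740373214165))
tray rim [[0.5276 0.1792]
 [0.5184 0.0515]
 [0.3906 0.0584]
 [0.3981 0.1869]
 [0.4606 0.1176]] mean [0.4587 0.119 ] sides [np.float64(0.12809407280675608), np.float64(0.12797259677595985), np.float64(0.12873363883331831), np.float64(0.12974700760317853)]
tray yaw -1.6360002857759635
handle [array([0.5164, 0.2281]), array([0.4199, 0.2354])] [0.4682 0.2317] 0.09679107978649493
tray yaw from handle 1.6461811024479478 -1.6461811024479478
housing [[ 0.5817 -0.2251]
 [ 0.5732 -0.3115]
 [ 0.3909 -0.2904]
 [ 0.3976 -0.2013]] [ 0.4858 -0.2571] [np.float64(0.08677995379208707), np.float64(0.18351755784727172), np.float64(0.08928565383209022), np.float64(0.18557391456333727)]
yaw -1.668349833070879
yaw -1.64598682680037
yaw -1.6992579402655867
yaw -1.6860681403001523
rail yaws
[ 0.599  -0.0883] [ 0.5859 -0.2262] -1.665651980025351 0.13845470131684323
[ 0.5783 -0.0869] [ 0.5632 -0.2224] -1.681952867792271 0.1362836633730613
[ 0.4361 -0.0735] [ 0.4208 -0.2067] -1.6845214294212119 0.13411685229666792
[ 0.4161 -0.0695] [ 0.4003 -0.2051] -1.6865807987519001 0.1365121426483419
collar [ 0.6431 -0.0811  0.064 ]
key [array([ 0.4972, -0.231 ]), array([ 0.4776, -0.2818])] [ 0.4874 -0.2564] 0.05446526994852718 -1.9385179990663495
dial [ 0.4882 -0.2587  0.062 ]
pot [0.3276 0.3145 0.045 ] tub [0.7745 0.004  0.162 ] tin [0.754  0.1356 0.065 ] amber [0.653  0.4084 0.16  ]
```

The geometry is self-consistent. The dock origin is about (0.500, -0.146) with yaw -1.683, and four independent features agree on it. The tray is about (0.4595, 0.1195) with yaw -1.64. Bottles are at (0.660, 0.249) and (0.505, 0.3885), and their cap heights check out. I'll make a planning helper and move.

```bash
cat >> h.py <<'E'
from scipy.spatial.transform import Rotation as Rn
def plan(*T):
    """T: (x,y,z,phi) targets, phi = world angle of tool x; prints increments from the present pose"""
    s=manip.state();w,x,y,z=s["tool_rot"];R=Rn.from_quat([x,y,z,w]).as_matrix()
    ph=np.arctan2(R[1,0],R[0,0]);print("t %.1f tcp"%s["time"],np.round(s["tool_pos"],4),"phi %.3f"%ph,"tilt %.3f"%np.arccos(-R[2,2]),"w %.2f"%s["gripper_width"],"g %.0f"%s["grasp_force"],"F",np.round(s["contact_force"],1))
    for t in T:
        d=R.T@(np.array(t[:3])-s["tool_pos"])/.5;a=-(t[3]-ph)/1.5
        print(t,"dx %.3f dy %.3f dz %.3f yaw %.3f"%(*d,a))
E
python3 -c "
from h import *
plan((.66,.249,.23,-.07),(.66,.249,.078,-.07))"
```

```text
t 0.1 tcp [ 0.1484 -0.6065  0.2302] phi 0.240 tilt 0.002 w 1.00 g 0 F [-1.3  0.4  0.8]
(0.66, 0.249, 0.23, -0.07) dx 1.400 dy -1.419 dz 0.003 yaw 0.207
(0.66, 0.249, 0.078, -0.07) dx 1.400 dy -1.419 dz 0.307 yaw 0.207
```

Emit:
{"method": "send_rows", "body": {
  "increments": [
    {"dx": 0.7, "dy": -0.71, "yaw": 0.207},
    {"dx": 0.7, "dy": -0.71, "yaw": 0.207},
    {"dx": 0.7, "dy": -0.71, "yaw": 0.207},
    {"dx": 0.7, "dy": -0.71, "yaw": 0.207},
    {"dx": 0.7, "dy": -0.71, "yaw": 0.207},
    {"dx": 0.7, "dy": -0.71, "yaw": 0.207},
    {"dx": 0.7, "dy": -0.71, "yaw": 0.207},
    {"dx": 0.7, "dy": -0.71, "yaw": 0.207},
    {"dx": 0.7, "dy": -0.71, "yaw": 0.207},
    {"dx": 0.7, "dy": -0.71, "yaw": 0.207},
    {"dx": 0.7, "dy": -0.71, "yaw": 0.207}
  ]
}}

```text
invalid input
```

```bash
python3 -c "
from h import *
plan((.66,.249,.23,-.07),(.66,.249,.078,-.07))"
```

```text
t 0.1 tcp [ 0.1484 -0.6065  0.2302] phi 0.240 tilt 0.002 w 1.00 g 0 F [-1.3  0.4  0.8]
(0.66, 0.249, 0.23, -0.07) dx 1.400 dy -1.419 dz 0.003 yaw 0.207
(0.66, 0.249, 0.078, -0.07) dx 1.400 dy -1.419 dz 0.307 yaw 0.207
```

Every field is probably required, so I'll send full rows.

Emit:
{"method": "send_rows", "body": {
  "increments": [
    {"dx": 0.7, "dy": -0.71, "dz": 0, "yaw": 0.207, "claw": -1},
    {"dx": 0.7, "dy": -0.71, "dz": 0, "yaw": 0.207, "claw": -1},
    {"dx": 0.7, "dy": -0.71, "dz": 0, "yaw": 0.207, "claw": -1},
    {"dx": 0.7, "dy": -0.71, "dz": 0, "yaw": 0.207, "claw": -1},
    {"dx": 0.7, "dy": -0.71, "dz": 0, "yaw": 0.207, "claw": -1},
    {"dx": 0.7, "dy": -0.71, "dz": 0, "yaw": 0.207, "claw": -1},
    {"dx": 0.7, "dy": -0.71, "dz": 0, "yaw": 0.207, "claw": -1},
    {"dx": 0.7, "dy": -0.71, "dz": 0, "yaw": 0.207, "claw": -1},
    {"dx": 0.7, "dy": -0.71, "dz": 0, "yaw": 0.207, "claw": -1},
    {"dx": 0.7, "dy": -0.71, "dz": 0, "yaw": 0.207, "claw": -1}
  ]
}}

```text
time: 1.35
tool_pos: [0.4039, -0.1791, 0.231]
tool_rot: [0.0, 0.999, -0.035, -0.0]
contact_force: [-0.1, -0.6, -0.0]
gripper_width: 1.002
grasp_force: 0.0
```

```bash
python3 -c "
from h import *
plan((.66,.249,.23,-.07),(.66,.249,.078,-.07))"
```

```text
t 1.4 tcp [ 0.4039 -0.1791  0.231 ] phi -0.070 tilt 0.001 w 1.00 g 0 F [-0.1 -0.6 -0. ]
(0.66, 0.249, 0.23, -0.07) dx 0.451 dy -0.890 dz 0.001 yaw 0.000
(0.66, 0.249, 0.078, -0.07) dx 0.451 dy -0.890 dz 0.305 yaw 0.000
```

Emit:
{"method": "send_rows", "body": {
  "increments": [
    {"dx": 0.451, "dy": -0.89, "dz": 0, "yaw": 0, "claw": -1},
    {"dx": 0.451, "dy": -0.89, "dz": 0, "yaw": 0, "claw": -1},
    {"dx": 0.451, "dy": -0.89, "dz": 0, "yaw": 0, "claw": -1},
    {"dx": 0.451, "dy": -0.89, "dz": 0, "yaw": 0, "claw": -1},
    {"dx": 0.451, "dy": -0.89, "dz": 0, "yaw": 0, "claw": -1},
    {"dx": 0.451, "dy": -0.89, "dz": 0, "yaw": 0, "claw": -1},
    {"dx": 0.451, "dy": -0.89, "dz": 0, "yaw": 0, "claw": -1},
    {"dx": 0.451, "dy": -0.89, "dz": 0, "yaw": 0, "claw": -1},
    {"dx": 0.451, "dy": -0.89, "dz": 0, "yaw": 0, "claw": -1},
    {"dx": 0.451, "dy": -0.89, "dz": 0, "yaw": 0, "claw": -1},
    {"dx": 0.451, "dy": -0.89, "dz": 0, "yaw": 0, "claw": -1},
    {"dx": 0.451, "dy": -0.89, "dz": 0.1, "yaw": 0, "claw": -1},
    {"dx": 0.451, "dy": -0.89, "dz": 0.18, "yaw": 0, "claw": -1},
    {"dx": 0.451, "dy": -0.89, "dz": 0.25, "yaw": 0, "claw": -1},
    {"dx": 0.451, "dy": -0.89, "dz": 0.305, "yaw": 0, "claw": -1},
    {"dx": 0.451, "dy": -0.89, "dz": 0.305, "yaw": 0, "claw": -1},
    {"dx": 0.451, "dy": -0.89, "dz": 0.305, "yaw": 0, "claw": 1},
    {"dx": 0.451, "dy": -0.89, "dz": 0.305, "yaw": 0, "claw": 1},
    {"dx": 0.451, "dy": -0.89, "dz": 0.305, "yaw": 0, "claw": 1},
    {"dx": 0.451, "dy": -0.89, "dz": 0.305, "yaw": 0, "claw": 1}
  ]
}}

```text
time: 3.85
tool_pos: [0.6617, 0.2491, 0.0808]
tool_rot: [-0.0, 0.999, -0.035, 0.002]
contact_force: [-0.1, -1.1, 5.5]
gripper_width: 0.357
grasp_force: 59.7
```

```bash
cat > trk.py <<'E'
from h import *
import sys
def tray(tag):
    """re-measure the tray from the handle's black bar (top z .078) and the floor-lit pockets in the top view"""
    f=manip.grab_frame("top");cv2.imwrite(f"pics/{tag}.png",f[:,:,::-1]);return f
tray(sys.argv[1])
plan((.66,.249,.23,-.07),(.4947,.1501,.23,-.07),(.4947,.1501,.086,-.07))
E
python3 trk.py t1
```

```text
t 3.9 tcp [0.6617 0.2491 0.0808] phi -0.071 tilt 0.003 w 0.36 g 60 F [ 0.3 -1.   6.5]
(0.66, 0.249, 0.23, -0.07) dx -0.002 dy 0.000 dz -0.298 yaw -0.000
(0.4947, 0.1501, 0.23, -0.07) dx -0.318 dy 0.221 dz -0.300 yaw -0.000
(0.4947, 0.1501, 0.086, -0.07) dx -0.319 dy 0.221 dz -0.012 yaw -0.000
```

Emit:
{"method": "send_rows", "body": {
  "increments": [
    {"dx": 0, "dy": 0, "dz": -0.1, "yaw": 0, "claw": 1},
    {"dx": 0, "dy": 0, "dz": -0.2, "yaw": 0, "claw": 1},
    {"dx": 0, "dy": 0, "dz": -0.3, "yaw": 0, "claw": 1},
    {"dx": 0, "dy": 0, "dz": -0.3, "yaw": 0, "claw": 1},
    {"dx": 0, "dy": 0, "dz": -0.3, "yaw": 0, "claw": 1}
  ]
}}

```text
time: 4.53
tool_pos: [0.6598, 0.2488, 0.2274]
tool_rot: [0.0, 0.999, -0.035, -0.001]
contact_force: [-0.3, -0.0, -1.3]
gripper_width: 0.354
grasp_force: 59.5
```

```bash
python3 trk.py t2
python3 - <<'E'
from h import *
a=cv2.imread("pics/top0.png");b=cv2.imread("pics/t2.png")
crop("pics/t2.png",145,165,305,325,3.75,"pics/t2c.png")
for im in(a,b):
    m=(im.max(2)<45).astype('u1');m[:,:215]=0;m[:240]=0;m[310:]=0;m[:,255:]=0
    n,l,s,c=cv2.connectedComponentsWithStats(m);i=1+np.argmax(s[1:,4]);pts=np.argwhere(l==i)[:,::-1].astype('f4')
    r=cv2.fitLine(pts,cv2.DIST_L2,0,.01,.01).ravel();print(s[i],c[i],np.degrees(np.arctan2(r[1],r[0])))
E
```

```text
t 4.6 tcp [0.6593 0.2486 0.226 ] phi -0.071 tilt 0.004 w 0.36 g 60 F [ 0.1  0.2 -1.2]
(0.66, 0.249, 0.23, -0.07) dx 0.001 dy -0.001 dz -0.008 yaw -0.000
(0.4947, 0.1501, 0.23, -0.07) dx -0.315 dy 0.220 dz -0.006 yaw -0.000
(0.4947, 0.1501, 0.086, -0.07) dx -0.313 dy 0.219 dz 0.282 yaw -0.000
[234 268   1   1   1] [234. 268.] 0.0Traceback (most recent call last):
  File "<stdin>", line 6, in <module>
    return _wrapfunc(a, 'argmax', axis=axis, out=out, **kwds)
    return bound(*args, **kwds)
ValueError: attempt to get argmax of an empty sequence
```

```bash
cat > trk.py <<'E'
from h import *
import sys
def handle(im,th=62):
    m=(im.max(2)<th).astype('u1');m[:,:200]=0;m[:225]=0;m[325:]=0;m[:,300:]=0
    n,l,s,c=cv2.connectedComponentsWithStats(m)
    for i in np.argsort(-s[1:,4])[:3]+1:
        p=np.argwhere(l==i)[:,::-1].astype('f4')
        if len(p)<20: continue
        r=cv2.minAreaRect(p);q=cv2.boxPoints(r);q=q[np.argsort(q[:,1])];t,b=(q[0]+q[1])/2,(q[2]+q[3])/2
        T,B=onz("top",*t,.074)[:2],onz("top",*b,.074)[:2];d=T-B
        print("dark blob",s[i],"mid",np.round((T+B)/2,4),"len %.3f"%np.linalg.norm(d),"yaw %.3f"%(np.arctan2(d[1],d[0])-np.pi/2))
def shot(tag):
    f=manip.grab_frame("top")[:,:,::-1].copy();cv2.imwrite(f"pics/{tag}.png",f);return f
if __name__=="__main__":
    handle(cv2.imread("pics/top0.png"));handle(shot(sys.argv[1]))
E
python3 trk.py t3
```

```text
dark blob [229 261   7  39 126] mid [0.4684 0.2319] len 0.099 yaw -1.644
dark blob [218 225  29 100 546] mid [0.4847 0.2317] len 0.266 yaw -1.340
```

```bash
python3 -c "
from h import *
crop('pics/t3.png',145,165,305,325,3.75,'pics/t3c.png')"
```

```text
(no output)
```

View pics/t3c.png

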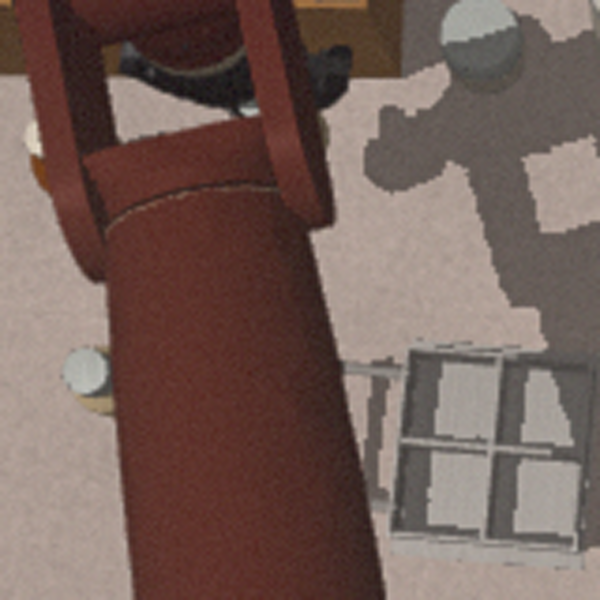

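The tray has not moved; its rim is at the same pixels as before. I'll place bottle 1.

Emit:
{"method": "send_rows", "body": {
  "increments": [
    {"dx": -0.314, "dy": 0.22, "dz": 0, "yaw": 0, "claw": 1},
    {"dx": -0.314, "dy": 0.22, "dz": 0, "yaw": 0, "claw": 1},
    {"dx": -0.314, "dy": 0.22, "dz": 0, "yaw": 0, "claw": 1},
    {"dx": -0.314, "dy": 0.22, "dz": 0, "yaw": 0, "claw": 1},
    {"dx": -0.314, "dy": 0.22, "dz": 0, "yaw": 0, "claw": 1},
    {"dx": -0.314, "dy": 0.22, "dz": 0.08, "yaw": 0, "claw": 1},
    {"dx": -0.314, "dy": 0.22, "dz": 0.15, "yaw": 0, "claw": 1},
    {"dx": -0.314, "dy": 0.22, "dz": 0.21, "yaw": 0, "claw": 1},
    {"dx": -0.314, "dy": 0.22, "dz": 0.255, "yaw": 0, "claw": 1},
    {"dx": -0.314, "dy": 0.22, "dz": 0.278, "yaw": 0, "claw": 1},
    {"dx": -0.314, "dy": 0.22, "dz": 0.278, "yaw": 0, "claw": 1}
  ]
}}

```text
time: 6.0
tool_pos: [0.4963, 0.1504, 0.089]
tool_rot: [0.0, 0.999, -0.035, -0.001]
contact_force: [-0.5, 0.3, -1.4]
gripper_width: 0.356
grasp_force: 59.8
```

Run:
```python
from h import *
plan((.4947,.1501,.086,-.07))
```

```text
t 6.0 tcp [0.4963 0.1504 0.089 ] phi -0.070 tilt 0.002 w 0.36 g 60 F [-0.5  0.3 -1.4]
(0.4947, 0.1501, 0.086, -0.07) dx -0.003 dy 0.001 dz 0.006 yaw -0.000
```

Emit:
{"method": "send_rows", "body": {
  "increments": [
    {"dx": -0.002, "dy": 0, "dz": 0.006, "yaw": 0, "claw": 1},
    {"dx": -0.002, "dy": 0, "dz": 0.006, "yaw": 0, "claw": 1},
    {"dx": -0.002, "dy": 0, "dz": 0.006, "yaw": 0, "claw": -0.3},
    {"dx": -0.002, "dy": 0, "dz": 0.006, "yaw": 0, "claw": -0.3},
    {"dx": -0.002, "dy": 0, "dz": 0.006, "yaw": 0, "claw": -0.3},
    {"dx": -0.002, "dy": 0, "dz": 0.006, "yaw": 0, "claw": -0.3},
    {"dx": -0.002, "dy": 0, "dz": -0.05, "yaw": 0, "claw": -0.3},
    {"dx": -0.002, "dy": 0, "dz": -0.15, "yaw": 0, "claw": -0.3},
    {"dx": -0.002, "dy": 0, "dz": -0.25, "yaw": 0, "claw": -0.5},
    {"dx": -0.002, "dy": 0, "dz": -0.28, "yaw": 0, "claw": -1},
    {"dx": -0.002, "dy": 0, "dz": -0.28, "yaw": 0, "claw": -1}
  ]
}}

```text
time: 7.38
tool_pos: [0.4956, 0.1504, 0.2307]
tool_rot: [-0.0, 0.999, -0.035, 0.001]
contact_force: [0.7, 0.4, -0.3]
gripper_width: 1.001
grasp_force: 0.0
```

Run:
```python
from h import *
plan((.5047,.3886,.23,-.07),(.5047,.3886,.080,-.07))
```

```text
t 7.4 tcp [0.4956 0.1504 0.2307] phi -0.071 tilt 0.002 w 1.00 g 0 F [ 0.7  0.4 -0.3]
(0.5047, 0.3886, 0.23, -0.07) dx -0.016 dy -0.477 dz 0.002 yaw -0.000
(0.5047, 0.3886, 0.08, -0.07) dx -0.016 dy -0.476 dz 0.302 yaw -0.000
```

Emit:
{"method": "send_rows", "body": {
  "increments": [
    {"dx": -0.016, "dy": -0.477, "dz": 0, "yaw": 0, "claw": -1},
    {"dx": -0.016, "dy": -0.477, "dz": 0, "yaw": 0, "claw": -1},
    {"dx": -0.016, "dy": -0.477, "dz": 0, "yaw": 0, "claw": -1},
    {"dx": -0.016, "dy": -0.477, "dz": 0, "yaw": 0, "claw": -1},
    {"dx": -0.016, "dy": -0.477, "dz": 0, "yaw": 0, "claw": -1},
    {"dx": -0.016, "dy": -0.477, "dz": 0, "yaw": 0, "claw": -1},
    {"dx": -0.016, "dy": -0.477, "dz": 0.1, "yaw": 0, "claw": -1},
    {"dx": -0.016, "dy": -0.477, "dz": 0.18, "yaw": 0, "claw": -1},
    {"dx": -0.016, "dy": -0.477, "dz": 0.25, "yaw": 0, "claw": -1},
    {"dx": -0.016, "dy": -0.477, "dz": 0.3, "yaw": 0, "claw": -1},
    {"dx": -0.016, "dy": -0.477, "dz": 0.3, "yaw": 0, "claw": -1},
    {"dx": -0.016, "dy": -0.477, "dz": 0.3, "yaw": 0, "claw": 1},
    {"dx": -0.016, "dy": -0.477, "dz": 0.3, "yaw": 0, "claw": 1},
    {"dx": -0.016, "dy": -0.477, "dz": 0.3, "yaw": 0, "claw": 1},
    {"dx": -0.016, "dy": -0.477, "dz": 0.3, "yaw": 0, "claw": 1},
    {"dx": -0.016, "dy": -0.477, "dz": 0.2, "yaw": 0, "claw": 1},
    {"dx": -0.016, "dy": -0.477, "dz": 0.1, "yaw": 0, "claw": 1},
    {"dx": -0.016, "dy": -0.477, "dz": 0, "yaw": 0, "claw": 1},
    {"dx": -0.016, "dy": -0.477, "dz": 0, "yaw": 0, "claw": 1},
    {"dx": -0.016, "dy": -0.477, "dz": 0, "yaw": 0, "claw": 1}
  ]
}}

```text
time: 9.88
tool_pos: [0.5034, 0.3885, 0.2287]
tool_rot: [0.0, 0.999, -0.035, -0.001]
contact_force: [-0.1, -0.7, -1.3]
gripper_width: 0.356
grasp_force: 59.7
```

```bash
python3 trk.py t4
python3 - <<'E'
from h import *
plan((.4243,.0889,.23,-.07),(.4243,.0889,.086,-.07))
crop("pics/t4.png",145,165,305,325,3.75,"pics/t4c.png")
E
```

```text
dark blob [229 261   7  39 126] mid [0.4684 0.2319] len 0.099 yaw -1.644
dark blob [229 260   7  40 153] mid [0.4696 0.2321] len 0.101 yaw -1.644
t 9.9 tcp [0.5029 0.3882 0.2274] phi -0.071 tilt 0.004 w 0.35 g 60 F [ 0.8  0.9 -2. ]
(0.4243, 0.0889, 0.23, -0.07) dx -0.115 dy 0.608 dz -0.004 yaw -0.000
(0.4243, 0.0889, 0.086, -0.07) dx -0.114 dy 0.607 dz 0.284 yaw -0.000
```

View pics/t4c.png

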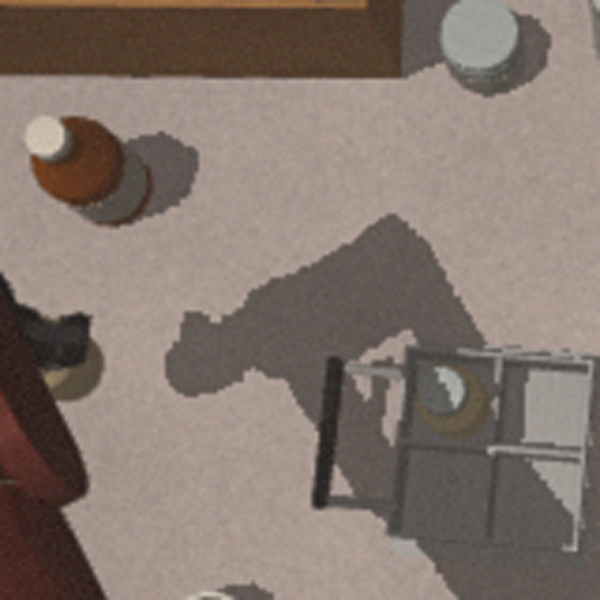

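Bottle 1 stands in its rear-left pocket (cap at crop (440,390)), and the tray has not moved. I'll place bottle 2 in the diagonal pocket.

Emit:
{"method": "send_rows", "body": {
  "increments": [
    {"dx": -0.115, "dy": 0.607, "dz": 0, "yaw": 0, "claw": 1},
    {"dx": -0.115, "dy": 0.607, "dz": 0, "yaw": 0, "claw": 1},
    {"dx": -0.115, "dy": 0.607, "dz": 0, "yaw": 0, "claw": 1},
    {"dx": -0.115, "dy": 0.607, "dz": 0, "yaw": 0, "claw": 1},
    {"dx": -0.115, "dy": 0.607, "dz": 0, "yaw": 0, "claw": 1},
    {"dx": -0.115, "dy": 0.607, "dz": 0, "yaw": 0, "claw": 1},
    {"dx": -0.115, "dy": 0.607, "dz": 0, "yaw": 0, "claw": 1},
    {"dx": -0.115, "dy": 0.607, "dz": 0, "yaw": 0, "claw": 1},
    {"dx": -0.115, "dy": 0.607, "dz": 0.08, "yaw": 0, "claw": 1},
    {"dx": -0.115, "dy": 0.607, "dz": 0.15, "yaw": 0, "claw": 1},
    {"dx": -0.115, "dy": 0.607, "dz": 0.21, "yaw": 0, "claw": 1},
    {"dx": -0.115, "dy": 0.607, "dz": 0.255, "yaw": 0, "claw": 1},
    {"dx": -0.115, "dy": 0.607, "dz": 0.278, "yaw": 0, "claw": 1},
    {"dx": -0.115, "dy": 0.607, "dz": 0.278, "yaw": 0, "claw": 1}
  ]
}}

```text
time: 11.68
tool_pos: [0.4247, 0.0907, 0.0901]
tool_rot: [0.0, 0.999, -0.035, -0.001]
contact_force: [-0.5, -0.2, -0.6]
gripper_width: 0.357
grasp_force: 60.2
```

Run:
```python
from h import *
plan((.4243,.0889,.086,-.07))
```

```text
t 11.7 tcp [0.4247 0.0907 0.0901] phi -0.069 tilt 0.002 w 0.36 g 60 F [-0.5 -0.2 -0.6]
(0.4243, 0.0889, 0.086, -0.07) dx -0.000 dy 0.004 dz 0.008 yaw 0.000
```

Lower, release, rise, then go clear of the view.

Emit:
{"method": "send_rows", "body": {
  "increments": [
    {"dx": 0, "dy": 0.002, "dz": 0.008, "yaw": 0, "claw": 1},
    {"dx": 0, "dy": 0.002, "dz": 0.008, "yaw": 0, "claw": 1},
    {"dx": 0, "dy": 0.002, "dz": 0.008, "yaw": 0, "claw": -0.3},
    {"dx": 0, "dy": 0.002, "dz": 0.008, "yaw": 0, "claw": -0.3},
    {"dx": 0, "dy": 0.002, "dz": 0.008, "yaw": 0, "claw": -0.3},
    {"dx": 0, "dy": 0.002, "dz": 0.008, "yaw": 0, "claw": -0.3},
    {"dx": 0, "dy": 0.002, "dz": -0.05, "yaw": 0, "claw": -0.3},
    {"dx": 0, "dy": 0.002, "dz": -0.15, "yaw": 0, "claw": -0.3},
    {"dx": 0, "dy": 0.002, "dz": -0.25, "yaw": 0, "claw": -0.3},
    {"dx": 0, "dy": 0.002, "dz": -0.28, "yaw": 0, "claw": -0.3},
    {"dx": 0, "dy": -0.68, "dz": -0.28, "yaw": 0, "claw": -0.3},
    {"dx": 0, "dy": -0.68, "dz": -0.28, "yaw": 0, "claw": -0.3},
    {"dx": 0, "dy": -0.68, "dz": -0.28, "yaw": 0, "claw": -0.3},
    {"dx": 0, "dy": -0.68, "dz": -0.28, "yaw": 0, "claw": -0.3},
    {"dx": 0, "dy": -0.68, "dz": -0.28, "yaw": 0, "claw": -0.3},
    {"dx": 0, "dy": -0.68, "dz": -0.28, "yaw": 0, "claw": -0.3},
    {"dx": 0, "dy": -0.68, "dz": -0.28, "yaw": 0, "claw": -0.3}
  ]
}}

```text
time: 13.8
tool_pos: [0.4483, 0.4304, 0.2287]
tool_rot: [0.001, 0.999, -0.034, -0.001]
contact_force: [-0.5, -0.1, -0.0]
gripper_width: 0.651
grasp_force: 0.0
```

```bash
python3 trk.py t5
python3 - <<'E'
from h import *
plan()
crop("pics/t5.png",145,165,305,325,3.75,"pics/t5c.png")
E
```

```text
dark blob [229 261   7  39 126] mid [0.4684 0.2319] len 0.099 yaw -1.644
dark blob [228 260   8  41 152] mid [0.4684 0.2323] len 0.103 yaw -1.644
t 13.8 tcp [0.4485 0.4292 0.229 ] phi -0.069 tilt 0.003 w 0.65 g 0 F [-0.2  0.1 -0.1]
```

View pics/t5c.png

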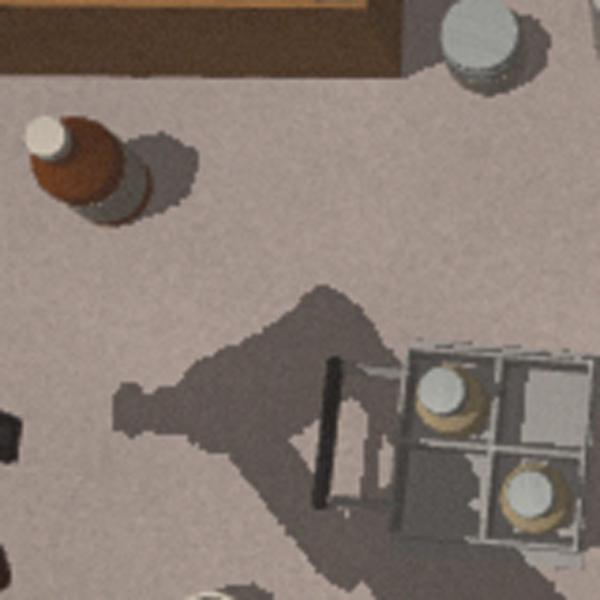

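Both bottles stand in diagonal pockets, with caps at crop (442,390) and (530,495). The handle is at (0.468, 0.232) with yaw -1.644. Next I'll grasp the handle.

Run:
```python
from h import *
plan((.468,.2315,.23,-.072),(.468,.2315,.052,-.072))
```

```text
t 13.8 tcp [0.4485 0.4292 0.229 ] phi -0.069 tilt 0.003 w 0.65 g 0 F [-0.2  0.1 -0.1]
(0.468, 0.2315, 0.23, -0.072) dx 0.066 dy 0.392 dz -0.001 yaw 0.002
(0.468, 0.2315, 0.052, -0.072) dx 0.067 dy 0.391 dz 0.355 yaw 0.002
```

Emit:
{"method": "send_rows", "body": {
  "increments": [
    {"dx": 0.067, "dy": 0.392, "dz": 0, "yaw": 0.002, "claw": 0.3},
    {"dx": 0.067, "dy": 0.392, "dz": 0, "yaw": 0.002, "claw": 0.3},
    {"dx": 0.067, "dy": 0.392, "dz": 0, "yaw": 0.002, "claw": 0.3},
    {"dx": 0.067, "dy": 0.392, "dz": 0, "yaw": 0.002, "claw": 0.3},
    {"dx": 0.067, "dy": 0.392, "dz": 0, "yaw": 0.002, "claw": 0.3},
    {"dx": 0.067, "dy": 0.392, "dz": 0.1, "yaw": 0.002, "claw": 0.3},
    {"dx": 0.067, "dy": 0.392, "dz": 0.2, "yaw": 0.002, "claw": 0.3},
    {"dx": 0.067, "dy": 0.392, "dz": 0.28, "yaw": 0.002, "claw": 0.3},
    {"dx": 0.067, "dy": 0.392, "dz": 0.33, "yaw": 0.002, "claw": 0.3},
    {"dx": 0.067, "dy": 0.392, "dz": 0.355, "yaw": 0.002, "claw": 0.3},
    {"dx": 0.067, "dy": 0.392, "dz": 0.355, "yaw": 0.002, "claw": 0.3},
    {"dx": 0.067, "dy": 0.392, "dz": 0.355, "yaw": 0.002, "claw": 1},
    {"dx": 0.067, "dy": 0.392, "dz": 0.355, "yaw": 0.002, "claw": 1},
    {"dx": 0.067, "dy": 0.392, "dz": 0.355, "yaw": 0.002, "claw": 1},
    {"dx": 0.067, "dy": 0.392, "dz": 0.355, "yaw": 0.002, "claw": 1}
  ]
}}

```text
time: 15.72
tool_pos: [0.47, 0.2321, 0.055]
tool_rot: [-0.001, 0.999, -0.037, 0.001]
contact_force: [-0.5, 3.3, 5.8]
gripper_width: 0.107
grasp_force: 61.0
```

Run:
```python
from h import *
O=np.array([.4998,-.1458]);y=-1.683
def W(dx,dy):return O+dx*np.array([np.cos(y),np.sin(y)])+dy*np.array([-np.sin(y),np.cos(y)])
T=[(*W(d-.111,0),.053,y+np.pi/2) for d in(-.26,-.19,-.1,0,.003)]
plan(*T)
```

```text
t 15.7 tcp [0.47   0.2321 0.055 ] phi -0.074 tilt 0.003 w 0.11 g 61 F [-0.5  3.3  5.8]
(np.float64(0.541340271552238), np.float64(0.22286706638831508), 0.053, -0.1122036732051035) dx 0.144 dy 0.008 dz 0.004 yaw 0.026
(np.float64(0.5335024844669101), np.float64(0.1533072425414632), 0.053, -0.1122036732051035) dx 0.138 dy 0.148 dz 0.004 yaw 0.026
(np.float64(0.523425329642917), np.float64(0.06387318330979647), 0.053, -0.1122036732051035) dx 0.131 dy 0.328 dz 0.004 yaw 0.026
(np.float64(0.5122284909495914), np.float64(-0.035497993614277704), 0.053, -0.1122036732051035) dx 0.124 dy 0.528 dz 0.003 yaw 0.026
(np.float64(0.5118925857887916), np.float64(-0.03847912892199992), 0.053, -0.1122036732051035) dx 0.124 dy 0.534 dz 0.003 yaw 0.026
```

Emit:
{"method": "send_rows", "body": {
  "increments": [
    {"dx": 0.02, "dy": 0, "dz": 0.0, "yaw": 0.004, "claw": 1},
    {"dx": 0.04, "dy": 0, "dz": 0.0, "yaw": 0.01, "claw": 1},
    {"dx": 0.06, "dy": 0, "dz": 0.0, "yaw": 0.014, "claw": 1},
    {"dx": 0.08, "dy": 0, "dz": 0.0, "yaw": 0.018, "claw": 1},
    {"dx": 0.1, "dy": 0.01, "dz": 0.0, "yaw": 0.022, "claw": 1},
    {"dx": 0.12, "dy": 0.03, "dz": 0.0, "yaw": 0.026, "claw": 1},
    {"dx": 0.14, "dy": 0.06, "dz": 0.0, "yaw": 0.026, "claw": 1},
    {"dx": 0.14, "dy": 0.1, "dz": 0.0, "yaw": 0.026, "claw": 1},
    {"dx": 0.138, "dy": 0.14, "dz": 0.0, "yaw": 0.026, "claw": 1},
    {"dx": 0.138, "dy": 0.148, "dz": 0.0, "yaw": 0.026, "claw": 1},
    {"dx": 0.138, "dy": 0.148, "dz": 0.0, "yaw": 0.026, "claw": 1}
  ]
}}

```text
time: 17.1
tool_pos: [0.5334, 0.1523, 0.055]
tool_rot: [-0.0, 0.998, -0.057, 0.002]
contact_force: [0.4, 0.8, 5.8]
gripper_width: 0.098
grasp_force: 61.1
```

Run:
```python
from h import *
from trk import shot
shot("t6");crop("pics/t6.png",200,160,450,340,3.2,"pics/t6c.png")
O=np.array([.4998,-.1458]);y=-1.683
def W(dx,dy):return O+dx*np.array([np.cos(y),np.sin(y)])+dy*np.array([-np.sin(y),np.cos(y)])
plan(*[(*W(d-.111,0),.053,y+np.pi/2) for d in(-.19,-.1,0,.003)])
```

```text
t 17.1 tcp [0.5334 0.1523 0.055 ] phi -0.113 tilt 0.003 w 0.10 g 61 F [0.6 1.2 6.4]
(np.float64(0.5335024844669101), np.float64(0.1533072425414632), 0.053, -0.1122036732051035) dx -0.000 dy -0.002 dz 0.004 yaw -0.001
(np.float64(0.523425329642917), np.float64(0.06387318330979647), 0.053, -0.1122036732051035) dx 0.000 dy 0.178 dz 0.004 yaw -0.001
(np.float64(0.5122284909495914), np.float64(-0.035497993614277704), 0.053, -0.1122036732051035) dx 0.000 dy 0.378 dz 0.004 yaw -0.001
(np.float64(0.5118925857887916), np.float64(-0.03847912892199992), 0.053, -0.1122036732051035) dx 0.000 dy 0.384 dz 0.004 yaw -0.001
```

View pics/t6c.png

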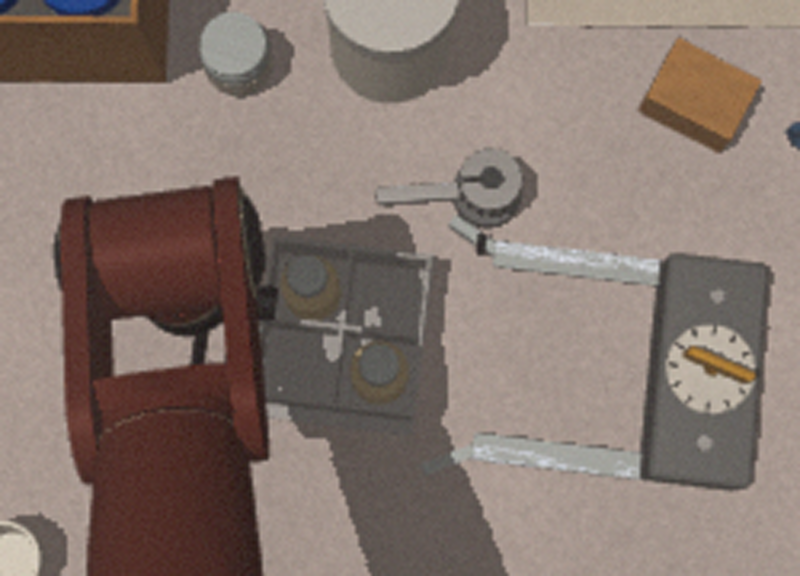

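The tray is in front of the mouth, with its front rim corners at crop (432,257) and (413,417). Next I'll check them in the dock frame.

Run:
```python
from h import *
O=np.array([.4998,-.1458]);y=-1.683;X=np.array([np.cos(y),np.sin(y)]);Y=np.array([-X[1],X[0]])
for p in((432,257),(413,417),(275,243)):
    q=onz("top",(p[0]+.5)/3.2-.5+200,(p[1]+.5)/3.2-.5+160,.06)[:2]-O;print(q@X,q@Y)
```

```text
-0.12232477353919466 0.06437624050562411
-0.122159385616457 -0.0677724006872871
-0.2518814592815516 0.06023133163255662
```

Emit:
{"method": "send_rows", "body": {
  "increments": [
    {"dx": 0.002, "dy": 0.03, "dz": 0, "yaw": 0, "claw": 1},
    {"dx": 0.002, "dy": 0.06, "dz": 0, "yaw": 0, "claw": 1},
    {"dx": 0.002, "dy": 0.09, "dz": 0, "yaw": 0, "claw": 1},
    {"dx": 0.002, "dy": 0.12, "dz": 0, "yaw": 0, "claw": 1},
    {"dx": 0.002, "dy": 0.14, "dz": 0, "yaw": 0, "claw": 1},
    {"dx": 0.002, "dy": 0.16, "dz": 0, "yaw": 0, "claw": 1},
    {"dx": 0.002, "dy": 0.18, "dz": 0, "yaw": 0, "claw": 1},
    {"dx": 0.002, "dy": 0.2, "dz": 0, "yaw": 0, "claw": 1}
  ]
}}

```text
time: 18.15
tool_pos: [0.5232, 0.0537, 0.055]
tool_rot: [-0.001, 0.998, -0.056, 0.002]
contact_force: [-0.0, 6.1, 6.5]
gripper_width: 0.104
grasp_force: 61.1
```

Emit:
{"method": "send_rows", "body": {
  "increments": [
    {"dx": 0, "dy": 0.03, "dz": 0, "yaw": 0, "claw": 1},
    {"dx": 0, "dy": 0.06, "dz": 0, "yaw": 0, "claw": 1},
    {"dx": 0, "dy": 0.09, "dz": 0, "yaw": 0, "claw": 1},
    {"dx": 0, "dy": 0.12, "dz": 0, "yaw": 0, "claw": 1},
    {"dx": 0, "dy": 0.14, "dz": 0, "yaw": 0, "claw": 1},
    {"dx": 0, "dy": 0.155, "dz": 0, "yaw": 0, "claw": 1},
    {"dx": 0, "dy": 0.165, "dz": 0, "yaw": 0, "claw": 1},
    {"dx": 0, "dy": 0.174, "dz": 0, "yaw": 0, "claw": 1},
    {"dx": 0, "dy": 0.174, "dz": 0, "yaw": 0, "claw": 1}
  ]
}}

```text
time: 19.27
tool_pos: [0.5133, -0.0332, 0.055]
tool_rot: [-0.001, 0.998, -0.057, 0.001]
contact_force: [-0.2, 3.4, 6.6]
gripper_width: 0.105
grasp_force: 61.3
```

```bash
cat > d.py <<'E'
from h import *
O=np.array([.4998,-.1458]);y=-1.683;X=np.array([np.cos(y),np.sin(y)]);Y=np.array([-X[1],X[0]])
def W(dx,dy):return O+dx*X+dy*Y
def rep():
    s=manip.state();q=s["tool_pos"][:2]-O;print("dock frame tcp",q@X,q@Y,"t",s["time"],"F along dock",s["contact_force"][:2]@X)
E
python3 -c "
from d import *
rep();plan()"
```

```text
dock frame tcp -0.11339198411478521 0.0008112906961773911 t 19.275 F along dock -3.394436481064062
t 19.3 tcp [ 0.5133 -0.0332  0.055 ] phi -0.113 tilt 0.003 w 0.10 g 61 F [-0.2  3.4  6.6]
```

Emit:
{"method": "send_rows", "body": {
  "increments": [
    {"dx": 0, "dy": 0.004, "dz": 0, "yaw": 0, "claw": 1},
    {"dx": 0, "dy": 0.006, "dz": 0, "yaw": 0, "claw": 1},
    {"dx": 0, "dy": 0.006, "dz": 0, "yaw": 0, "claw": 1}
  ]
}}

```text
time: 19.65
tool_pos: [0.513, -0.0357, 0.055]
tool_rot: [-0.001, 0.998, -0.057, 0.001]
contact_force: [-0.0, 5.4, 6.8]
gripper_width: 0.101
grasp_force: 61.3
```

```bash
python3 -c "
from d import *
rep();plan()"
```

```text
dock frame tcp -0.1109097527959801 0.0007899994159249962 t 19.65 F along dock -5.397395323350368
t 19.6 tcp [ 0.513  -0.0357  0.055 ] phi -0.113 tilt 0.004 w 0.10 g 61 F [-0.   5.4  6.8]
```

Emit:
{"method": "send_rows", "body": {
  "increments": [
    {"dx": 0, "dy": 0.003, "dz": 0, "yaw": 0, "claw": 1},
    {"dx": 0, "dy": 0.003, "dz": 0, "yaw": 0, "claw": 1},
    {"dx": 0, "dy": 0.003, "dz": 0, "yaw": 0, "claw": 0.3},
    {"dx": 0, "dy": 0.003, "dz": 0, "yaw": 0, "claw": 0.3},
    {"dx": 0, "dy": 0.003, "dz": 0, "yaw": 0, "claw": 0.3},
    {"dx": 0, "dy": 0.003, "dz": -0.05, "yaw": 0, "claw": 0.3},
    {"dx": 0, "dy": 0.003, "dz": -0.15, "yaw": 0, "claw": 0.3},
    {"dx": 0, "dy": 0.003, "dz": -0.25, "yaw": 0, "claw": 0},
    {"dx": 0, "dy": 0.003, "dz": -0.3, "yaw": 0, "claw": -1},
    {"dx": 0, "dy": 0.003, "dz": -0.3, "yaw": 0, "claw": -1}
  ]
}}

```text
time: 20.9
tool_pos: [0.5129, -0.0384, 0.2058]
tool_rot: [0.001, 0.998, -0.056, 0.002]
contact_force: [0.4, -0.2, 0.2]
gripper_width: 0.897
grasp_force: 0.0
```

```bash
python3 -c "
from d import *
from trk import shot
rep();c=W(-.081,.135);print(c)
plan((.6435,-.081,.2,-.112),(.6435,-.081,.038,-.112))
im=shot('t7')
c=cv2.imread('pics/top0.png')
crop('pics/t7.png',230,180,460,330,3.4,'pics/t7c.png')"
```

```text
dock frame tcp -0.10815235501477932 0.0010306505884195589 t 20.9 F along dock 0.1971794571359675
[ 0.64302053 -0.08042508]
t 20.9 tcp [ 0.5129 -0.0384  0.2058] phi -0.113 tilt 0.005 w 0.90 g 0 F [ 0.4 -0.2  0.2]
(0.6435, -0.081, 0.2, -0.112) dx 0.269 dy 0.055 dz 0.013 yaw -0.001
(0.6435, -0.081, 0.038, -0.112) dx 0.267 dy 0.055 dz 0.337 yaw -0.001
```

View pics/t7c.png

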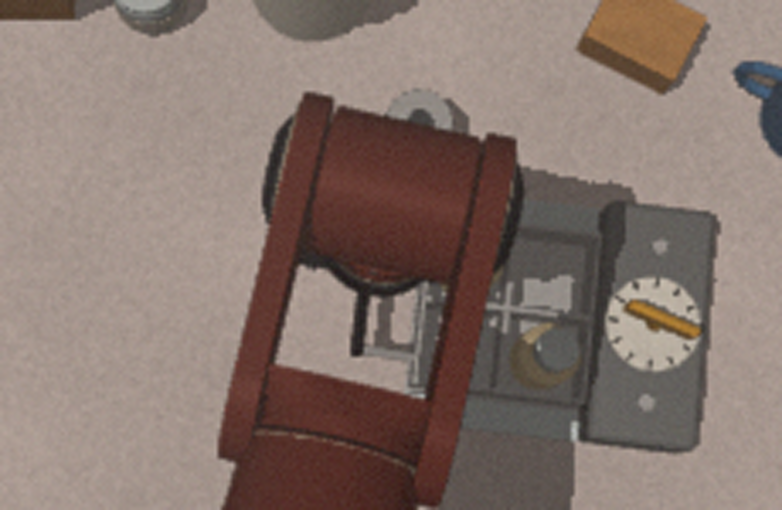

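The tray sits against the housing, with its front rim at crop x≈590–600. Next is the collar.

Emit:
{"method": "send_rows", "body": {
  "increments": [
    {"dx": 0.268, "dy": 0.055, "dz": 0, "yaw": 0, "claw": -1},
    {"dx": 0.268, "dy": 0.055, "dz": 0, "yaw": 0, "claw": -1},
    {"dx": 0.268, "dy": 0.055, "dz": 0, "yaw": 0, "claw": -1},
    {"dx": 0.268, "dy": 0.055, "dz": 0, "yaw": 0, "claw": -1},
    {"dx": 0.268, "dy": 0.055, "dz": 0.1, "yaw": 0, "claw": -1},
    {"dx": 0.268, "dy": 0.055, "dz": 0.2, "yaw": 0, "claw": -1},
    {"dx": 0.268, "dy": 0.055, "dz": 0.27, "yaw": 0, "claw": -1},
    {"dx": 0.268, "dy": 0.055, "dz": 0.31, "yaw": 0, "claw": -1},
    {"dx": 0.268, "dy": 0.055, "dz": 0.333, "yaw": 0, "claw": -1},
    {"dx": 0.268, "dy": 0.055, "dz": 0.333, "yaw": 0, "claw": -1},
    {"dx": 0.268, "dy": 0.055, "dz": 0.333, "yaw": 0, "claw": 1},
    {"dx": 0.268, "dy": 0.055, "dz": 0.333, "yaw": 0, "claw": 1},
    {"dx": 0.268, "dy": 0.055, "dz": 0.333, "yaw": 0, "claw": 1},
    {"dx": 0.268, "dy": 0.055, "dz": 0.333, "yaw": 0, "claw": 1}
  ]
}}

```text
time: 22.7
tool_pos: [0.6429, -0.0795, 0.0391]
tool_rot: [-0.001, 0.998, -0.056, 0.001]
contact_force: [-1.8, 4.2, 4.9]
gripper_width: 0.59
grasp_force: 62.8
```

```bash
python3 -c "
from d import *
plan()
for p in ((600,238),(587,405)):
    q=onz('top',(p[0]+.5)/3.4-.5+230,(p[1]+.5)/3.4-.5+180,.06)[:2]-O;print(q@X,q@Y)
s=manip.state();print(s['ft_torque'],s['joint_pos'])
t=[onz('top',(u+.5)/4-.5+305,(v+.5)/4-.5+190,.03)[:2] for u,v in((55,124),(150,119))];d=t[0]-t[1];print('tongue',np.arctan2(d@Y,d@X)%6.283-np.pi)
"
```

```text
t 22.7 tcp [ 0.6429 -0.0795  0.0391] phi -0.113 tilt 0.003 w 0.59 g 63 F [-1.8  4.2  4.9]
0.06641436629664373 0.06166238904383549
0.06883111369287465 -0.0670602918239011
[ 0.65175599  0.25112724 -0.02539522] [-0.23873684  0.28577263  1.69055578  0.00220134  1.16312717  1.44406528]
tongue 0.1755535695847783
```

Grip width is 50 mm, which matches the ring. The collar starts at about 0.17 rad, so I'll turn it counterclockwise.

Emit:
{"method": "send_rows", "body": {
  "increments": [
    {"dx": 0, "dy": 0, "dz": 0, "yaw": -0.1, "claw": 1},
    {"dx": 0, "dy": 0, "dz": 0, "yaw": -0.2, "claw": 1},
    {"dx": 0, "dy": 0, "dz": 0, "yaw": -0.3, "claw": 1},
    {"dx": 0, "dy": 0, "dz": 0, "yaw": -0.4, "claw": 1},
    {"dx": 0, "dy": 0, "dz": 0, "yaw": -0.5, "claw": 1},
    {"dx": 0, "dy": 0, "dz": 0, "yaw": -0.6, "claw": 1},
    {"dx": 0, "dy": 0, "dz": 0, "yaw": -0.7, "claw": 1},
    {"dx": 0, "dy": 0, "dz": 0, "yaw": -0.8, "claw": 1},
    {"dx": 0, "dy": 0, "dz": 0, "yaw": -0.86, "claw": 1},
    {"dx": 0, "dy": 0, "dz": 0, "yaw": -0.86, "claw": 1}
  ]
}}

```text
time: 23.95
tool_pos: [0.6433, -0.0803, 0.0391]
tool_rot: [0.001, 0.832, 0.555, 0.001]
contact_force: [1.6, 2.5, 6.2]
gripper_width: 0.587
grasp_force: 62.7
```

```bash
python3 -c "
from d import *
plan();s=manip.state();print(s['ft_torque'],s['joint_efforts'])"
```

```text
t 23.9 tcp [ 0.6433 -0.0803  0.0391] phi 1.176 tilt 0.003 w 0.59 g 63 F [1.6 2.5 6.2]
[0.52201808 0.40796246 0.08907433] [ -1.40694559 -41.4080286  -29.3572104   -0.56618348  -0.37824908
  -0.06102388]
```

Emit:
{"method": "send_rows", "body": {
  "increments": [
    {"dx": 0, "dy": 0, "dz": 0, "yaw": -0.03, "claw": 1},
    {"dx": 0, "dy": 0, "dz": 0, "yaw": -0.06, "claw": 1},
    {"dx": 0, "dy": 0, "dz": 0, "yaw": -0.08, "claw": 1},
    {"dx": 0, "dy": 0, "dz": 0, "yaw": -0.08, "claw": 1}
  ]
}}

```text
time: 24.45
tool_pos: [0.6432, -0.081, 0.039]
tool_rot: [0.002, 0.797, 0.603, 0.001]
contact_force: [-0.4, -1.1, 5.9]
gripper_width: 0.585
grasp_force: 63.0
```

```bash
python3 -c "
from d import *
plan();s=manip.state();print(s['ft_torque'],s['joint_efforts'])"
```

```text
t 24.4 tcp [ 0.6432 -0.081   0.039 ] phi 1.295 tilt 0.004 w 0.59 g 63 F [-0.4 -1.1  5.9]
[-0.02162301  0.17565996 -0.34152923] [  0.10249792 -41.07817054 -29.26471889  -0.07842278  -0.14841545
  -0.30628634]
```

The torque rose to 0.34 N m after 1.41 rad of turning, so the collar is at its stop. I'll release and look.

Emit:
{"method": "send_rows", "body": {
  "increments": [
    {"dx": 0, "dy": 0, "dz": 0, "yaw": -0.08, "claw": -1},
    {"dx": 0, "dy": 0, "dz": 0, "yaw": -0.08, "claw": -1},
    {"dx": 0, "dy": 0, "dz": 0, "yaw": -0.08, "claw": -1},
    {"dx": 0, "dy": 0, "dz": -0.05, "yaw": -0.08, "claw": -1},
    {"dx": 0, "dy": 0, "dz": -0.15, "yaw": -0.08, "claw": -1},
    {"dx": 0, "dy": 0, "dz": -0.25, "yaw": -0.08, "claw": -1},
    {"dx": 0, "dy": 0, "dz": -0.33, "yaw": -0.08, "claw": -1},
    {"dx": 0, "dy": 0, "dz": -0.33, "yaw": -0.08, "claw": -1}
  ]
}}

```text
time: 25.45
tool_pos: [0.6441, -0.081, 0.2073]
tool_rot: [0.004, 0.76, 0.65, 0.003]
contact_force: [0.1, -0.5, 0.1]
gripper_width: 0.996
grasp_force: 0.0
```

```bash
python3 -c "
from d import *
plan((.488,-.2578,.2,1.203),(.488,-.2578,.077,1.203))"
```

```text
t 25.4 tcp [ 0.6441 -0.081   0.2073] phi 1.416 tilt 0.009 w 1.00 g 0 F [ 0.1 -0.5  0.1]
(0.488, -0.2578, 0.2, 1.203) dx -0.398 dy -0.254 dz 0.013 yaw 0.142
(0.488, -0.2578, 0.077, 1.203) dx -0.397 dy -0.256 dz 0.259 yaw 0.142
```

Emit:
{"method": "send_rows", "body": {
  "increments": [
    {"dx": -0.398, "dy": -0.255, "dz": 0, "yaw": 0.142, "claw": -0.3},
    {"dx": -0.398, "dy": -0.255, "dz": 0, "yaw": 0.142, "claw": -0.3},
    {"dx": -0.398, "dy": -0.255, "dz": 0, "yaw": 0.142, "claw": -0.3},
    {"dx": -0.398, "dy": -0.255, "dz": 0, "yaw": 0.142, "claw": -0.3},
    {"dx": -0.398, "dy": -0.255, "dz": 0, "yaw": 0.142, "claw": -0.3},
    {"dx": -0.398, "dy": -0.255, "dz": 0.04, "yaw": 0.142, "claw": -0.3},
    {"dx": -0.398, "dy": -0.255, "dz": 0.1, "yaw": 0.142, "claw": -0.3}
  ]
}}

```text
time: 26.32
tool_pos: [0.486, -0.2567, 0.1504]
tool_rot: [0.0, 0.824, 0.567, 0.0]
contact_force: [0.9, 0.1, -0.5]
gripper_width: 0.649
grasp_force: 0.0
```

```bash
python3 -c "
from d import *
f=manip.grab_frame('side');cv2.imwrite('pics/s1.png',f[:,:,::-1])
crop('pics/s1.png',230,120,440,330,2.8,'pics/s1c.png')
plan((.488,-.2578,.2,1.203),(.488,-.2578,.077,1.203))"
```

```text
t 26.4 tcp [ 0.4832 -0.2546  0.1445] phi 1.206 tilt 0.009 w 0.65 g 0 F [-2.   0.  -3.4]
(0.488, -0.2578, 0.2, 1.203) dx -0.002 dy 0.010 dz -0.111 yaw 0.002
(0.488, -0.2578, 0.077, 1.203) dx -0.003 dy 0.012 dz 0.135 yaw 0.002
```

View pics/s1c.png

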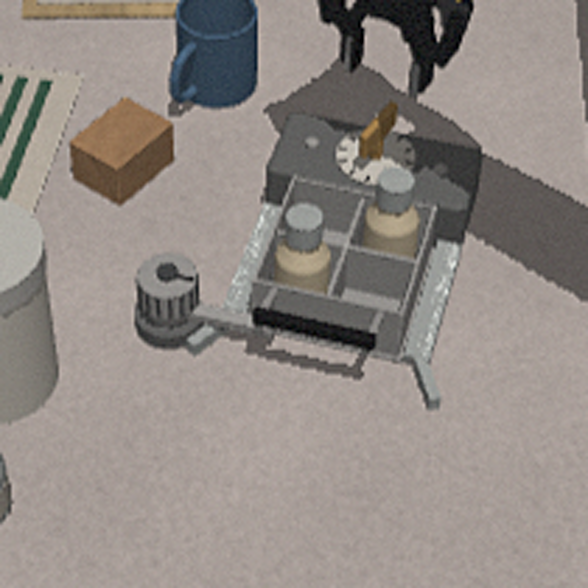

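The side view shows the collar tongue across behind the tray and both bottles upright. Let it settle over the key.

Emit:
{"method": "send_rows", "body": {
  "increments": [
    {"dx": 0, "dy": 0, "dz": 0, "yaw": 0, "claw": -0.3},
    {"dx": 0, "dy": 0, "dz": 0, "yaw": 0, "claw": -0.3}
  ]
}}

```text
time: 26.62
tool_pos: [0.4861, -0.2572, 0.1524]
tool_rot: [0.0, 0.824, 0.567, 0.0]
contact_force: [0.1, -0.2, 0.3]
gripper_width: 0.647
grasp_force: 0.0
```

```bash
python3 -c "
from d import *
plan((.488,-.2578,.077,1.203))"
```

```text
t 26.6 tcp [ 0.4861 -0.2572  0.1524] phi 1.205 tilt 0.001 w 0.65 g 0 F [ 0.1 -0.2  0.3]
(0.488, -0.2578, 0.077, 1.203) dx 0.000 dy 0.004 dz 0.151 yaw 0.002
```

Emit:
{"method": "send_rows", "body": {
  "increments": [
    {"dx": 0, "dy": 0.004, "dz": 0.06, "yaw": 0, "claw": -0.3},
    {"dx": 0, "dy": 0.004, "dz": 0.12, "yaw": 0, "claw": -0.3},
    {"dx": 0, "dy": 0.004, "dz": 0.15, "yaw": 0, "claw": -0.3},
    {"dx": 0, "dy": 0.004, "dz": 0.15, "yaw": 0, "claw": -0.3},
    {"dx": 0, "dy": 0.004, "dz": 0.15, "yaw": 0, "claw": 1},
    {"dx": 0, "dy": 0.004, "dz": 0.15, "yaw": 0, "claw": 1},
    {"dx": 0, "dy": 0.004, "dz": 0.15, "yaw": 0, "claw": 1},
    {"dx": 0, "dy": 0.004, "dz": 0.15, "yaw": 0, "claw": 1}
  ]
}}

```text
time: 27.62
tool_pos: [0.4876, -0.2587, 0.0782]
tool_rot: [0.001, 0.824, 0.566, 0.0]
contact_force: [-2.2, 1.7, 5.1]
gripper_width: 0.102
grasp_force: 58.4
```

```bash
cat > k.py <<'E'
from d import *
plan();s=manip.state();print("j6",s['joint_pos'][5],"Tz",s['ft_torque'][2])
E
python3 k.py
```

```text
t 27.6 tcp [ 0.4876 -0.2587  0.0782] phi 1.204 tilt 0.001 w 0.10 g 58 F [-2.2  1.7  5.1]
j6 -0.2557434072936731 Tz -0.13490894131605125
```

The blade is gripped at 9 mm. Winding clockwise (positive yaw).

Emit:
{"method": "send_rows", "body": {
  "increments": [
    {"dx": 0, "dy": 0, "dz": 0, "yaw": 0.1, "claw": 1},
    {"dx": 0, "dy": 0, "dz": 0, "yaw": 0.2, "claw": 1},
    {"dx": 0, "dy": 0, "dz": 0, "yaw": 0.3, "claw": 1},
    {"dx": 0, "dy": 0, "dz": 0, "yaw": 0.4, "claw": 1},
    {"dx": 0, "dy": 0, "dz": 0, "yaw": 0.5, "claw": 1},
    {"dx": 0, "dy": 0, "dz": 0, "yaw": 0.6, "claw": 1},
    {"dx": 0, "dy": 0, "dz": 0, "yaw": 0.7, "claw": 1},
    {"dx": 0, "dy": 0, "dz": 0, "yaw": 0.8, "claw": 1},
    {"dx": 0, "dy": 0, "dz": 0, "yaw": 0.9, "claw": 1},
    {"dx": 0, "dy": 0, "dz": 0, "yaw": 1.0, "claw": 1},
    {"dx": 0, "dy": 0, "dz": 0, "yaw": 1.0, "claw": 1}
  ]
}}

```text
time: 29.0
tool_pos: [0.4869, -0.2573, 0.0782]
tool_rot: [-0.001, 0.989, -0.148, -0.001]
contact_force: [-4.7, 6.2, 10.1]
gripper_width: 0.093
grasp_force: 60.6
```

```bash
python3 k.py
```

```text
t 29.0 tcp [ 0.4869 -0.2573  0.0782] phi -0.296 tilt 0.003 w 0.09 g 61 F [-4.7  6.2 10.1]
j6 1.244935435438375 Tz -0.02979994800345058
```

Emit:
{"method": "send_rows", "body": {
  "increments": [
    {"dx": 0, "dy": 0, "dz": 0, "yaw": 0.1, "claw": 1},
    {"dx": 0, "dy": 0, "dz": 0, "yaw": 0.2, "claw": 1},
    {"dx": 0, "dy": 0, "dz": 0, "yaw": 0.3, "claw": 1},
    {"dx": 0, "dy": 0, "dz": 0, "yaw": 0.4, "claw": 1},
    {"dx": 0, "dy": 0, "dz": 0, "yaw": 0.5, "claw": 1},
    {"dx": 0, "dy": 0, "dz": 0, "yaw": 0.6, "claw": 1},
    {"dx": 0, "dy": 0, "dz": 0, "yaw": 0.7, "claw": 1},
    {"dx": 0, "dy": 0, "dz": 0, "yaw": 0.8, "claw": 1},
    {"dx": 0, "dy": 0, "dz": 0, "yaw": 0.9, "claw": 1},
    {"dx": 0, "dy": 0, "dz": 0, "yaw": 1.0, "claw": 1},
    {"dx": 0, "dy": 0, "dz": 0, "yaw": 1.0, "claw": 1},
    {"dx": 0, "dy": 0, "dz": 0, "yaw": 1.0, "claw": -0.5},
    {"dx": 0, "dy": 0, "dz": 0, "yaw": 1.0, "claw": -0.5},
    {"dx": 0, "dy": 0, "dz": 0, "yaw": 1.0, "claw": -0.5},
    {"dx": 0, "dy": 0, "dz": -0.05, "yaw": 1.0, "claw": -0.5},
    {"dx": 0, "dy": 0, "dz": -0.1, "yaw": 1.0, "claw": -0.5},
    {"dx": 0, "dy": 0, "dz": -0.12, "yaw": 1.0, "claw": -0.5}
  ]
}}

```text
time: 31.12
tool_pos: [0.4877, -0.259, 0.1384]
tool_rot: [0.0, -0.623, 0.782, -0.001]
contact_force: [-0.4, -0.1, 0.5]
gripper_width: 0.751
grasp_force: 0.0
```

```bash
python3 k.py
```

```text
t 31.1 tcp [ 0.4877 -0.259   0.1384] phi -1.796 tilt 0.003 w 0.75 g 0 F [-0.4 -0.1  0.5]
j6 2.7439539839172267 Tz 0.007895625892831173
```

Emit:
{"method": "send_rows", "body": {
  "increments": [
    {"dx": 0, "dy": 0, "dz": 0, "yaw": -0.12, "claw": -0.5},
    {"dx": 0, "dy": 0, "dz": 0, "yaw": -0.24, "claw": -0.5},
    {"dx": 0, "dy": 0, "dz": 0, "yaw": -0.36, "claw": -0.5},
    {"dx": 0, "dy": 0, "dz": 0, "yaw": -0.48, "claw": -0.5},
    {"dx": 0, "dy": 0, "dz": 0, "yaw": -0.6, "claw": -0.5},
    {"dx": 0, "dy": 0, "dz": 0, "yaw": -0.72, "claw": -0.5},
    {"dx": 0, "dy": 0, "dz": 0, "yaw": -0.84, "claw": -0.5},
    {"dx": 0, "dy": 0, "dz": 0, "yaw": -0.96, "claw": -0.5},
    {"dx": 0, "dy": 0, "dz": 0, "yaw": -1.0, "claw": -0.5}
  ]
}}

```text
time: 32.25
tool_pos: [0.4866, -0.2581, 0.1358]
tool_rot: [-0.0, 0.989, -0.146, -0.001]
contact_force: [-0.0, 0.1, 0.0]
gripper_width: 0.749
grasp_force: 0.0
```

Emit:
{"method": "send_rows", "body": {
  "increments": [
    {"dx": 0, "dy": 0, "dz": 0, "yaw": -0.12, "claw": -0.5},
    {"dx": 0, "dy": 0, "dz": 0, "yaw": -0.24, "claw": -0.5},
    {"dx": 0, "dy": 0, "dz": 0, "yaw": -0.36, "claw": -0.5},
    {"dx": 0, "dy": 0, "dz": 0, "yaw": -0.48, "claw": -0.5},
    {"dx": 0, "dy": 0, "dz": 0, "yaw": -0.6, "claw": -0.5},
    {"dx": 0, "dy": 0, "dz": 0, "yaw": -0.72, "claw": -0.5},
    {"dx": 0, "dy": 0, "dz": 0, "yaw": -0.84, "claw": -0.5},
    {"dx": 0, "dy": 0, "dz": 0, "yaw": -0.96, "claw": -0.5},
    {"dx": 0, "dy": 0, "dz": 0, "yaw": -1.0, "claw": -0.5}
  ]
}}

```text
time: 33.38
tool_pos: [0.4866, -0.2581, 0.1358]
tool_rot: [-0.001, 0.823, 0.567, -0.0]
contact_force: [-0.4, 1.0, 0.4]
gripper_width: 0.749
grasp_force: 0.0
```

```bash
python3 k.py; python3 -c "
from d import *
plan((.4876,-.2585,.078,-1.796+3.1416))"
```

```text
t 33.4 tcp [ 0.4866 -0.2581  0.1358] phi 1.207 tilt 0.001 w 0.75 g 0 F [-0.4  1.   0.4]
j6 -0.25862708827229275 Tz 0.007755733904103382
t 33.4 tcp [ 0.4866 -0.2581  0.1358] phi 1.207 tilt 0.001 w 0.75 g 0 F [-0.4  1.   0.4]
(0.4876, -0.2585, 0.078, 1.3456) dx -0.000 dy 0.002 dz 0.116 yaw -0.093
```

Emit:
{"method": "send_rows", "body": {
  "increments": [
    {"dx": 0, "dy": 0, "dz": 0, "yaw": -0.093, "claw": -0.5},
    {"dx": 0, "dy": 0, "dz": 0.06, "yaw": -0.093, "claw": -0.5},
    {"dx": 0, "dy": 0.002, "dz": 0.116, "yaw": -0.093, "claw": -0.5},
    {"dx": 0, "dy": 0.002, "dz": 0.116, "yaw": -0.093, "claw": -0.5},
    {"dx": 0, "dy": 0.002, "dz": 0.116, "yaw": -0.093, "claw": 1},
    {"dx": 0, "dy": 0.002, "dz": 0.116, "yaw": -0.093, "claw": 1},
    {"dx": 0, "dy": 0.002, "dz": 0.116, "yaw": -0.093, "claw": 1},
    {"dx": 0, "dy": 0.002, "dz": 0.116, "yaw": -0.093, "claw": 1},
    {"dx": 0, "dy": 0.002, "dz": 0.116, "yaw": 0.007, "claw": 1},
    {"dx": 0, "dy": 0.002, "dz": 0.116, "yaw": 0.107, "claw": 1},
    {"dx": 0, "dy": 0.002, "dz": 0.116, "yaw": 0.207, "claw": 1},
    {"dx": 0, "dy": 0.002, "dz": 0.116, "yaw": 0.307, "claw": 1},
    {"dx": 0, "dy": 0.002, "dz": 0.116, "yaw": 0.407, "claw": 1},
    {"dx": 0, "dy": 0.002, "dz": 0.116, "yaw": 0.507, "claw": 1},
    {"dx": 0, "dy": 0.002, "dz": 0.116, "yaw": 0.607, "claw": 1},
    {"dx": 0, "dy": 0.002, "dz": 0.116, "yaw": 0.707, "claw": 1},
    {"dx": 0, "dy": 0.002, "dz": 0.116, "yaw": 0.807, "claw": 1},
    {"dx": 0, "dy": 0.002, "dz": 0.116, "yaw": 0.907, "claw": 1},
    {"dx": 0, "dy": 0.002, "dz": 0.116, "yaw": 0.907, "claw": 1}
  ]
}}

```text
time: 35.75
tool_pos: [0.4868, -0.2574, 0.0801]
tool_rot: [-0.001, 0.997, -0.078, -0.002]
contact_force: [-8.7, 6.5, 10.6]
gripper_width: 0.092
grasp_force: 61.5
```

```bash
python3 k.py
```

```text
t 35.8 tcp [ 0.4868 -0.2574  0.0801] phi -0.157 tilt 0.005 w 0.09 g 61 F [-8.7  6.5 10.6]
j6 1.105875650775695 Tz -0.030514277225576234
```

Emit:
{"method": "send_rows", "body": {
  "increments": [
    {"dx": 0, "dy": 0, "dz": 0, "yaw": 0.1, "claw": 1},
    {"dx": 0, "dy": 0, "dz": 0, "yaw": 0.2, "claw": 1},
    {"dx": 0, "dy": 0, "dz": 0, "yaw": 0.3, "claw": 1},
    {"dx": 0, "dy": 0, "dz": 0, "yaw": 0.4, "claw": 1},
    {"dx": 0, "dy": 0, "dz": 0, "yaw": 0.5, "claw": 1},
    {"dx": 0, "dy": 0, "dz": 0, "yaw": 0.6, "claw": 1},
    {"dx": 0, "dy": 0, "dz": 0, "yaw": 0.7, "claw": 1},
    {"dx": 0, "dy": 0, "dz": 0, "yaw": 0.8, "claw": 1},
    {"dx": 0, "dy": 0, "dz": 0, "yaw": 0.9, "claw": 1},
    {"dx": 0, "dy": 0, "dz": 0, "yaw": 1.0, "claw": 1},
    {"dx": 0, "dy": 0, "dz": 0, "yaw": 1.0, "claw": 1},
    {"dx": 0, "dy": 0, "dz": 0, "yaw": 1.0, "claw": -0.5},
    {"dx": 0, "dy": 0, "dz": 0, "yaw": 1.0, "claw": -0.5},
    {"dx": 0, "dy": 0, "dz": 0, "yaw": 1.0, "claw": -0.5},
    {"dx": 0, "dy": 0, "dz": -0.05, "yaw": 1.0, "claw": -0.5},
    {"dx": 0, "dy": 0, "dz": -0.1, "yaw": 1.0, "claw": -0.5},
    {"dx": 0, "dy": 0, "dz": -0.12, "yaw": 1.0, "claw": -0.5}
  ]
}}

```text
time: 37.88
tool_pos: [0.4888, -0.2593, 0.1406]
tool_rot: [0.0, -0.676, 0.737, -0.001]
contact_force: [0.1, 0.3, 1.0]
gripper_width: 0.75
grasp_force: 0.0
```

Emit:
{"method": "send_rows", "body": {
  "increments": [
    {"dx": 0, "dy": 0, "dz": 0, "yaw": -0.12, "claw": -0.5},
    {"dx": 0, "dy": 0, "dz": 0, "yaw": -0.24, "claw": -0.5},
    {"dx": 0, "dy": 0, "dz": 0, "yaw": -0.36, "claw": -0.5},
    {"dx": 0, "dy": 0, "dz": 0, "yaw": -0.48, "claw": -0.5},
    {"dx": 0, "dy": 0, "dz": 0, "yaw": -0.6, "claw": -0.5},
    {"dx": 0, "dy": 0, "dz": 0, "yaw": -0.72, "claw": -0.5},
    {"dx": 0, "dy": 0, "dz": 0, "yaw": -0.84, "claw": -0.5},
    {"dx": 0, "dy": 0, "dz": 0, "yaw": -0.96, "claw": -0.5},
    {"dx": 0, "dy": 0, "dz": 0, "yaw": -1.0, "claw": -0.5}
  ]
}}

```text
time: 39.0
tool_pos: [0.4876, -0.2585, 0.1379]
tool_rot: [-0.0, 0.997, -0.077, -0.001]
contact_force: [-0.4, 0.1, -0.1]
gripper_width: 0.747
grasp_force: 0.0
```

Emit:
{"method": "send_rows", "body": {
  "increments": [
    {"dx": 0, "dy": 0, "dz": 0, "yaw": -0.12, "claw": -0.5},
    {"dx": 0, "dy": 0, "dz": 0, "yaw": -0.24, "claw": -0.5},
    {"dx": 0, "dy": 0, "dz": 0, "yaw": -0.36, "claw": -0.5},
    {"dx": 0, "dy": 0, "dz": 0, "yaw": -0.48, "claw": -0.5},
    {"dx": 0, "dy": 0, "dz": 0, "yaw": -0.6, "claw": -0.5},
    {"dx": 0, "dy": 0, "dz": 0, "yaw": -0.72, "claw": -0.5},
    {"dx": 0, "dy": 0, "dz": 0, "yaw": -0.84, "claw": -0.5},
    {"dx": 0, "dy": 0, "dz": 0, "yaw": -0.96, "claw": -0.5},
    {"dx": 0, "dy": 0, "dz": 0, "yaw": -1.0, "claw": -0.5}
  ]
}}

```text
time: 40.12
tool_pos: [0.4876, -0.2584, 0.1379]
tool_rot: [-0.001, 0.782, 0.623, -0.0]
contact_force: [0.5, -0.0, 0.0]
gripper_width: 0.75
grasp_force: 0.0
```

```bash
python3 -c "
from d import *
plan((.4876,-.2585,.078,-1.657+3.1416))"
```

```text
t 40.1 tcp [ 0.4876 -0.2584  0.1379] phi 1.346 tilt 0.001 w 0.75 g 0 F [ 0.5 -0.   0. ]
(0.4876, -0.2585, 0.078, 1.4846) dx -0.000 dy 0.000 dz 0.120 yaw -0.092
```

Emit:
{"method": "send_rows", "body": {
  "increments": [
    {"dx": 0, "dy": 0, "dz": 0, "yaw": -0.093, "claw": -0.5},
    {"dx": 0, "dy": 0, "dz": 0.06, "yaw": -0.093, "claw": -0.5},
    {"dx": 0, "dy": 0, "dz": 0.12, "yaw": -0.093, "claw": -0.5},
    {"dx": 0, "dy": 0, "dz": 0.12, "yaw": -0.093, "claw": -0.5},
    {"dx": 0, "dy": 0, "dz": 0.12, "yaw": -0.093, "claw": 1},
    {"dx": 0, "dy": 0, "dz": 0.12, "yaw": -0.093, "claw": 1},
    {"dx": 0, "dy": 0, "dz": 0.12, "yaw": -0.093, "claw": 1},
    {"dx": 0, "dy": 0, "dz": 0.12, "yaw": -0.093, "claw": 1},
    {"dx": 0, "dy": 0, "dz": 0.12, "yaw": 0.007, "claw": 1},
    {"dx": 0, "dy": 0, "dz": 0.12, "yaw": 0.107, "claw": 1},
    {"dx": 0, "dy": 0, "dz": 0.12, "yaw": 0.207, "claw": 1},
    {"dx": 0, "dy": 0, "dz": 0.12, "yaw": 0.307, "claw": 1},
    {"dx": 0, "dy": 0, "dz": 0.12, "yaw": 0.407, "claw": 1},
    {"dx": 0, "dy": 0, "dz": 0.12, "yaw": 0.457, "claw": 1},
    {"dx": 0, "dy": 0, "dz": 0.12, "yaw": 0.457, "claw": 1}
  ]
}}

```text
time: 42.0
tool_pos: [0.487, -0.2585, 0.0802]
tool_rot: [-0.001, 0.946, 0.323, -0.001]
contact_force: [-8.4, 3.3, 9.2]
gripper_width: 0.094
grasp_force: 61.6
```

```bash
python3 k.py
```

```text
t 42.0 tcp [ 0.487  -0.2585  0.0802] phi 0.658 tilt 0.003 w 0.09 g 62 F [-8.4  3.3  9.2]
j6 0.290811934720656 Tz -0.014075001453687801
```

Emit:
{"method": "send_rows", "body": {
  "increments": [
    {"dx": 0, "dy": 0, "dz": 0, "yaw": 0.03, "claw": 1},
    {"dx": 0, "dy": 0, "dz": 0, "yaw": 0.06, "claw": 1},
    {"dx": 0, "dy": 0, "dz": 0, "yaw": 0.09, "claw": 1},
    {"dx": 0, "dy": 0, "dz": 0, "yaw": 0.09, "claw": 1}
  ]
}}

```text
time: 42.5
tool_pos: [0.4868, -0.2583, 0.0802]
tool_rot: [-0.001, 0.966, 0.259, -0.002]
contact_force: [-8.9, 2.7, 9.4]
gripper_width: 0.091
grasp_force: 64.1
```

```bash
python3 k.py
```

```text
t 42.5 tcp [ 0.4868 -0.2583  0.0802] phi 0.525 tilt 0.004 w 0.09 g 64 F [-8.9  2.7  9.4]
j6 0.4245492328670962 Tz 0.4664144602390531
```

Torque jumped to 0.47 N m at an estimated 7.2 rad, which is the stop. I'll release, lift clear and check.

Emit:
{"method": "send_rows", "body": {
  "increments": [
    {"dx": 0, "dy": 0, "dz": 0, "yaw": 0, "claw": -0.3},
    {"dx": 0, "dy": 0, "dz": 0, "yaw": 0, "claw": -0.3},
    {"dx": 0, "dy": 0, "dz": 0, "yaw": 0, "claw": -0.3},
    {"dx": 0, "dy": 0, "dz": -0.05, "yaw": 0, "claw": -0.3},
    {"dx": 0, "dy": 0, "dz": -0.15, "yaw": 0, "claw": -0.3},
    {"dx": 0, "dy": 0, "dz": -0.25, "yaw": 0, "claw": -0.3},
    {"dx": 0, "dy": 0.3, "dz": -0.3, "yaw": 0, "claw": -0.3},
    {"dx": 0, "dy": 0.3, "dz": -0.3, "yaw": 0, "claw": -0.3},
    {"dx": 0, "dy": 0.3, "dz": -0.3, "yaw": 0, "claw": -0.3},
    {"dx": 0, "dy": 0.3, "dz": -0.3, "yaw": 0, "claw": -0.3},
    {"dx": 0, "dy": 0.3, "dz": -0.3, "yaw": 0, "claw": -0.3}
  ]
}}

```text
time: 43.88
tool_pos: [0.5626, -0.3877, 0.2281]
tool_rot: [-0.001, 0.966, 0.259, -0.0]
contact_force: [-0.4, 0.1, -0.5]
gripper_width: 0.649
grasp_force: 0.0
```

```bash
python3 -c "
from d import *
from trk import shot
plan();shot('t8');crop('pics/t8.png',305,190,455,330,4,'pics/t8c.png')"
```

```text
t 43.9 tcp [ 0.5626 -0.3877  0.2281] phi 0.524 tilt 0.002 w 0.65 g 0 F [-0.4  0.1 -0.5]
```

View pics/t8c.png

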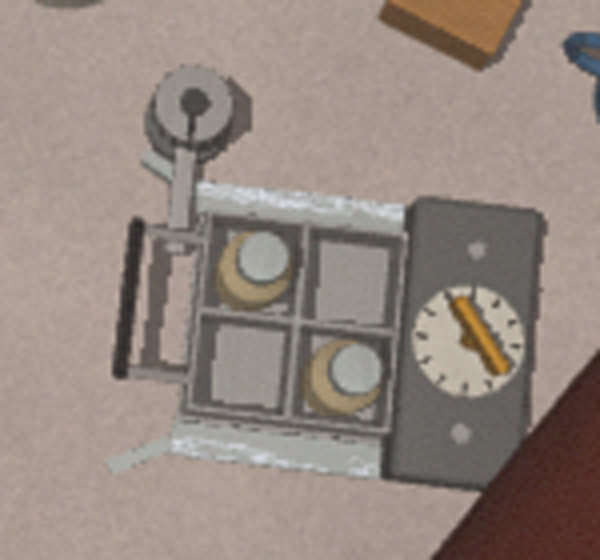

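The tray is home, the tongue lies across behind it and both bottles are upright. The blade is about 0.9 rad past dock x, consistent with 7.2 rad after two half-turn regrips. Handing in.

```bash
python3 -c "
from plant import manip
print(manip.job_done())"
```

```text
the job is handed in; nothing more can be done
None
```

I handed the job in at about 44 s of the 210 s. Both bottles are upright in diagonal pockets, the tray is home in the dock, the collar is turned to its stop and the key is wound to its stop (about 7.2 rad). The hand-in gave no verdict, and I saw no sign of any bystander being moved.

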